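# Fill the sanding-block caddy and snap its cover on

## Robot

A 7-joint arm with a two-finger parallel gripper is mounted at the origin on the work surface. World frame = base frame: x ahead of the robot, y to its left, z up, the work surface at z = 0. Lengths are in m, angles in rad, forces in N, time in s.
With the tool pointing down it reaches from about 0.425 to 1.025 m from the base axis. Payload 9.4 kg.
Tool frame: the origin (TCP) lies on the front face of the gripper's body, between the roots of the fingers; the fingertips stand 73 mm ahead of it and the grasp point (between the pads) lies 54 mm ahead of it; z points along the fingers, y is the line along which they close (so a half turn about z gives the same grasp; the last joint's range is limited). The gripper opens to 85 mm and grips with 20 to 120 N. Pads are 22 mm wide; open, the fingers measure 114 mm over their backs; the gripper's body (76 mm by 85 mm) begins 54 mm behind the grasp point. The pads swing forward as they close: fully open they stand 13 mm farther back than shut.
Start: joints at [1.044, 0.599, -0.003, 1.599, 0.002, 0.943, -0.08], TCP at [0.315, -0.653, 0.304] pointing down, gripper open.
Joint ranges: [-2.57, 2.57], [-0.35, 1.97], [-1.29, 1.29], [0.11, 2.56], [-1.05, 4.19], [0.11, 1.86], [-2.63, 2.63]. Speed limits (rad/s): [2.22, 2.22, 3.01, 3.01, 3.14, 3.14, 3.14].

## Interface

Orientations are given as a 3x3 rotation matrix whose columns are the frame's x, y, z axes.
In Python, from plant import manip gives the robot as it stands.
- The arm moves only by the tool jog_arm, never from a script. Its argument "increments" is a list of rows, each an object of numbers: "dx", "dy", "dz": the shift along the tool's x, y, z in units of 0.25 m (1.0 is 0.25 m); "rx", "ry", "rz": the turn, a rotation vector about the tool's x, y, z in units of pi/4 rad (1.0 is pi/4 rad); "grip": the closure, from 0 (fully open) to 1 (shut). A call has exactly 10 rows; each row is the pose to reach, as a shift and turn from the pose commanded when the call began, along the tool's axes at that moment; what a row does not reach only later rows make up. A row lasts 1/12 s, in which the tool goes at most 41.7 mm and 7.16 degrees, less where a joint would pass 70% of its speed; a pose out of reach is approached as far as the arm can. A call with a number of a shift or a turn outside -1 to 1 is refused whole. A call with a gripper value outside its range is refused whole. The fingers move at their own pace and stop on an object; "squeeze" is the grip in N (left out, the last holds). Time passes only in rows, so rows that repeat a pose let the fingers close, or fill a call up. It gives the time, the measured TCP pose, the force, the opening and the grip force at its end, in the units of the state.
- manip.read_state(): the state, without advancing time (a new reading comes with each control period).
- manip.get_image(name): name is "scene" or "side" or "wrist"; returns (picture, depth): 384x512x3 uint8, red, green, blue; 384x512 float32, m along the optical axis (not along the pixel's ray), 0 where there is no reading.
- manip.camera_info(name): a dict with "intrinsics" (3x3 intrinsics, pixels), "extrinsics" (4x4, takes a point from world to camera coordinates). Camera axes: x right, y down, z forward; pixel columns grow to the right and rows downward; lengths in m; the calibration is good to about 2 mm. A picture is of the moment at which its call begins: read the wrist's pose just before it. camera_info takes no time and is no camera call; for the wrist camera it gives the pose at the moment of the call.
- manip.job_done(): hands the job in; it is judged then, once.
The state is a dict: "t": time; "joint_positions": joint angles; "dq": joint speeds; "joint_torque": joint torques, N m; "eef_pos": TCP position; "orientation": TCP orientation; "wrist_force": force on the tool from outside, world axes, zero at the start; "ft_torque": the same for the moment, N m; "gripper_width": finger opening in m; "grasp_force": force on a finger pad.
Only numpy, scipy, OpenCV 4.12 (cv2) and the standard library are available. Lean on these libraries where they do the work, as an engineer would, in place of code of your own. Each camera call takes 0.05 s, during which the arm holds its last target. There are 200 camera calls.

## Task

Two sanding blocks lie loose on the wooden board: set them on the deck of the grey caddy, upright on their soles, beside the block that already stands at one end of it, so that all three stand side by side in one straight row, squared up with the caddy between its end walls. Then lay the white clip-on cover across the end walls, its handle up and its length along the row, and press it down past the resistance until both spring catches snap over it and it lies fully home. Do not stop there: finish while holding the cover and still pressing it down firmly (about 10 N), and leave the glue bottle and the jar standing nearby alone.

Things in the scene. Friction and masses are not known exactly. Their poses are not given: they have to be found in the camera images.
- caddy: grey caddy screwed to the bench; origin on the bench under its centre, x across the row, y along it. Deck 70 (x) x 132 (y) mm, top 8 mm above the bench, open at +-x. End walls at y = +-56 to +-66 mm, tops 48 mm above the bench; three blocks fit between at about y = -37, 0, +37 mm. Outside each wall a steel catch 30 mm wide, 68 mm high; flanges reach y = +-96 mm
- cover_seat (a point): centre of the cover's seat on the caddy: midway between the end walls, level with their tops (48 mm above the bench); the cover's origin comes here when it is home; axes as the caddy's
- cover: white clip-on cover, about 90 g: flat plate 64 (x) x 130 (y) x 6 mm with an upright handle rib 14 (x) x 70 (y) mm in the middle of its top, rising 28 mm above the plate. Origin at the centre of the plate's flat underside, z up. Starts flat on the board, handle up. Fits either way round
- catch_left (a joint): spring catch at the caddy's +y end: how far it is pushed out, m (0 at rest, at most 0.008). Its slope runs in from y = 68 mm, 68 mm up, to y = 61 mm, 57 mm up; underside 55 mm up. The cover's edge meets the slopes with its underside about 63 mm up and pushes each out 4 mm; past both takes about 8 to 15 N, then the force drops and the plate lands on the walls
- catch_right (a joint): the same catch, mirrored, at the caddy's -y end (0 at rest, grows outwards, m)
- board: flat wooden board 270 (x) x 230 (y) x 10 mm, fixed on the bench; origin at the centre of its underside. The cover lies on its half nearer the robot, the two loose blocks on the farther half, on its 10 mm high top
- block_a: hand sanding block, 56 (its x) x 30 (its y) x 38 mm tall, cork on a thin dark hardwood sole, about 45 g; origin at the centre of its underside, z up. All three blocks are alike. Starts loose on the board
- block_b: hand sanding block, 56 (its x) x 30 (its y) x 38 mm tall, cork on a thin dark hardwood sole, about 45 g; origin at the centre of its underside, z up. All three blocks are alike. Starts loose on the board
- block_c: hand sanding block, 56 (its x) x 30 (its y) x 38 mm tall, cork on a thin dark hardwood sole, about 45 g; origin at the centre of its underside, z up. All three blocks are alike. Starts in the caddy, at the -y end of its row
- glue_bottle: bystander: white glue bottle, 34 mm across, 70 mm tall, origin at the centre of its underside
- wax_jar: bystander: amber glass jar with steel cap, 56 mm across, 50 mm tall, origin at the centre of its underside
Not all that is in view belongs to the job. Leave any purple or turquoise look-alike of the block_b alone. What is shaped like the block_a but purple is not meant.

How it is judged:
On the way, in this order (a step that is already met when the one before it is completed fails the run):
1. all three blocks stand in the row on the caddy's deck, squared up and let go (x of block_a in the frame of caddy between -0.01 and 0.01 m and y of block_a in the frame of caddy between -0.043 and 0.043 m and z of block_a in the frame of caddy between 0.005 and 0.011 m and angle between each of block_a, block_b, block_c's own z axis and vertical below 0.08 rad and angle between the x axis of each of block_a, block_b, block_c and the x axis of caddy, either way round below 0.15 rad and x of block_b in the frame of caddy between -0.01 and 0.01 m and y of block_b in the frame of caddy between -0.043 and 0.043 m and z of block_b in the frame of caddy between 0.005 and 0.011 m and x of block_c in the frame of caddy between -0.01 and 0.01 m and y of block_c in the frame of caddy between -0.043 and 0.043 m and z of block_c in the frame of caddy between 0.005 and 0.011 m and contact force between the fingers and block_a below 0.1 N and contact force between the fingers and block_b below 0.1 N and contact force between the fingers and block_c below 0.1 N), for 0.2 s.
2. the cover is snapped home: plate on the end walls, both catches sprung back over it (z of cover in the frame of caddy between 0.045 and 0.05 m and horizontal distance between cover and cover_seat below 0.008 m and angle between cover's own z axis and vertical below 0.04 rad and angle between the y axis of cover and the y axis of caddy, either way round below 0.1 rad and value of joint each of catch_left, catch_right below 0.0025 m), for 0.2 s.
At the end, for the whole second after the job is handed in: Cover home (2 mm), centred within 8 mm, square within 0.1 rad; catches back within 2.5 mm; three blocks on the deck within 10 mm of its middle line, square within 0.15 rad; fingers on the cover (over 3 N), pressing it onto the caddy with over 4 N through the last second (all of step 2 and x of block_a in the frame of caddy between -0.01 and 0.01 m and y of block_a in the frame of caddy between -0.043 and 0.043 m and z of block_a in the frame of caddy between 0.005 and 0.011 m and angle between each of block_a, block_b, block_c's own z axis and vertical below 0.08 rad and angle between the x axis of each of block_a, block_b, block_c and the x axis of caddy, either way round below 0.15 rad and x of block_b in the frame of caddy between -0.01 and 0.01 m and y of block_b in the frame of caddy between -0.043 and 0.043 m and z of block_b in the frame of caddy between 0.005 and 0.011 m and x of block_c in the frame of caddy between -0.01 and 0.01 m and y of block_c in the frame of caddy between -0.043 and 0.043 m and z of block_c in the frame of caddy between 0.005 and 0.011 m and contact force between the fingers and cover above 3 N and contact force between cover and caddy above 4 N); the arm keeps its last pose, push and grip.
It fails at once if glue bottle disturbed (moved over 30 mm) (distance of glue_bottle from where it was at the start of the episode above 0.03 m).
It fails at once if jar disturbed (moved over 30 mm) (distance of wax_jar from where it was at the start of the episode above 0.03 m).
It also fails if it takes over 72 s, if anything falls off the work surface, if the arm or the gripper's body presses on something with over 40 N, if the wrist force passes 120 N, or if a joint passes its speed limit or range.

## Working session

There is one attempt and no reset: what is moved stays moved. The work goes in short steps, Python scripts to look and compute and a tool call to move; the robot and the scene stay as the last step left them, time stands still between calls to the robot, and variables do not carry over. Pictures are saved under pics/ and viewed, at most 10 in all, crops included, and the job is handed in when it is done.

Besides the shell and the picture viewer there is one more tool, called after "Emit:" as name(argument=value, ...), one argument or row to a line, values as JSON. jog_arm: Moves the arm, as the interface text tells. Its arguments: {"type":"object","properties":{"increments":{"type":"array"},"squeeze":{"type":"number"}},"required":["increments"]}

```bash
mkdir -p pics; ls; cat > h.py <<'E'
import numpy as np,cv2
from plant import manip
def grab(n,save=None):
    ci=manip.camera_info(n); im,d=manip.get_image(n)
    if save: cv2.imwrite('pics/'+save,im[:,:,::-1])
    return im,d,np.array(ci['intrinsics']),np.array(ci['extrinsics'])
def cloud(d,K,E):
    v,u=np.indices(d.shape); P=np.stack([(u-K[0,2])/K[0,0]*d,(v-K[1,2])/K[1,1]*d,d],-1)
    T=np.linalg.inv(E); return P@T[:3,:3].T+T[:3,3]
E
python3 - <<'E'
from h import *
for n in ('scene','side'):
    im,d,K,E=grab(n,n+'0.png'); np.savez('pics/'+n+'0.npz',im=im,d=d,K=K,E=E); print(n,np.linalg.inv(E)[:3,3])
a=cv2.imread('pics/scene0.png');b=cv2.imread('pics/side0.png')
s=manip.read_state();print(s['t'],s['eef_pos'],s['orientation'],s['gripper_width'])
E
```

```text
pics
scene [ 1.16629295 -0.03746138  0.87344899]
side [0.18061225 0.61309562 0.72383618]
0.1 [ 0.31506688 -0.65261516  0.30308992] [[ 9.00504575e-01  4.34845917e-01 -7.33420672e-04]
 [ 4.34846512e-01 -9.00503802e-01  1.18917032e-03]
 [-1.43342246e-04 -1.38977873e-03 -9.99999024e-01]] 0.08537035514239556
```

View pics/scene0.png

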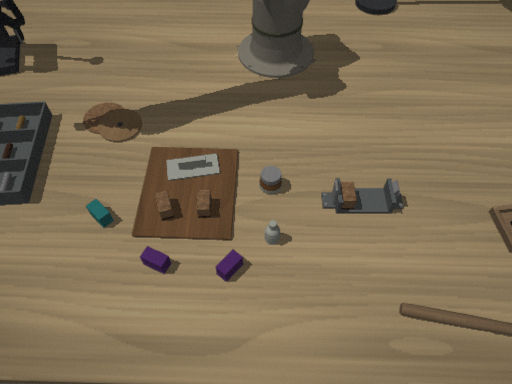

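View pics/side0.png

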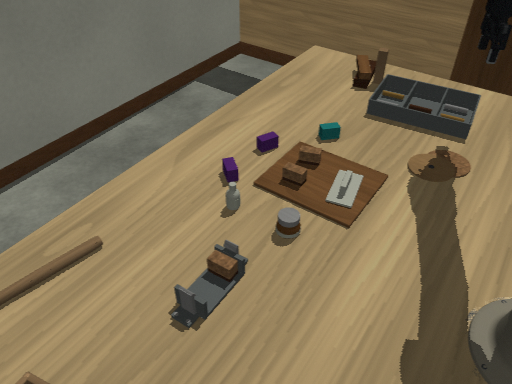

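The scene picture shows the board, with the cover at (193,167) and brown blocks at (163,206) and (203,203). The caddy is at (365,198) with block_c at (348,195), the jar at (270,180) and the bottle at (273,233).

Block candidates are brown (163,206) and (203,203), purple (155,260) and (230,265), and turquoise (99,213). The two brown ones on the board fit the description of cork on a dark sole. I'll confirm that in one crop and measure at the same time.

```bash
python3 - <<'E'
from h import *
z={n:np.load(f'pics/{n}0.npz') for n in('scene','side')}
a=cv2.resize(z['scene']['im'][140:280,80:270],None,fx=4,fy=4,interpolation=cv2.INTER_CUBIC)[:,:760]
b=cv2.resize(z['side']['im'][140:215,250:350],None,fx=3,fy=3)
cv2.imwrite('pics/c1.png',a[:,:,::-1])
def rect(n,box,zr,lab):
    Z=z[n];P=cloud(Z['d'],Z['K'],Z['E']);u0,u1,v0,v1=box
    Q=P[v0:v1,u0:u1].reshape(-1,3);zz=Q[:,2];m=(zz>zr[0])&(zz<zr[1]);Q=Q[m]
    q=(Q[:,:2]*1000).astype(np.float32)
    (c,s,an)=cv2.minAreaRect(q);print(n,lab,len(q),'c',np.round(c,1),'s',np.round(s,1),'ang',round(an,1),'z',np.round(np.percentile(Q[:,2],[5,50,95])*1000,1),'mean',q.mean(0))
S,D='scene','side'
rect(S,(145,185,185,225),(.036,.06),'blkL');rect(S,(188,220,185,225),(.036,.06),'blkR')
rect(D,(298,325,140,170),(.036,.06),'blkL');rect(D,(278,312,155,190),(.036,.06),'blkR')
rect(S,(335,360,175,212),(.036,.046),'c');rect(D,(205,242,245,285),(.036,.045),'c')
rect(S,(160,230,150,185),(.011,.022),'plate');rect(S,(160,230,150,185),(.03,.06),'rib')
rect(D,(320,370,160,215),(.011,.022),'plate');rect(D,(320,370,160,215),(.03,.06),'rib')
rect(S,(318,410,170,220),(.052,.08),'catches');rect(D,(165,250,235,330),(.052,.08),'catches')
rect(S,(318,410,170,220),(.004,.08),'caddyall');rect(D,(165,250,235,330),(.005,.08),'caddyall')
rect(S,(355,392,180,218),(.004,.02),'deck')
rect(S,(255,290,160,200),(.042,.06),'jar');rect(S,(260,285,215,250),(.03,.09),'bottle')
rect(S,(130,245,145,240),(.006,.014),'board')
E
```

```text
scene blkL 288 c [ 610.5 -262.4] s [56.8 29.9] ang 19.3 z [40.5 46.  48.7] mean [ 612.9501 -261.4037]
scene blkR 292 c [ 604.1 -169.7] s [57.  30.4] ang 2.4 z [39.6 46.3 48.8] mean [ 606.64624 -169.38075]
side blkL 237 c [ 593.4 -227. ] s [ 55.6 110.2] ang 19.8 z [38.2 47.4 50.4] mean [ 602.5631  -250.52336]
side blkR 264 c [ 599.9 -203.6] s [ 55.7 100.2] ang 1.6 z [37.2 47.2 50. ] mean [ 598.20135 -170.57309]
scene c 266 c [570.  160.1] s [70.4 46.9] ang 0.3 z [37.4 44.3 45.8] mean [576.21136 163.6276 ]
side c 172 c [564.1 160.3] s [67.6 50.8] ang 10.9 z [37.1 42.7 44.9] mean [561.15686 166.35736]
scene plate 844 c [ 480.1 -205.8] s [112.1 178.3] ang 1.4 z [11.4 14.4 17.7] mean [ 487.42657 -207.79091]
scene rib 204 c [ 480.9 -211.5] s [17.5 69.6] ang 13.2 z [32.2 41.2 44.4] mean [ 483.33023 -210.73001]
side plate 1212 c [ 478.4 -222.9] s [128.2 219.3] ang 28.2 z [11.2 14.8 18.2] mean [ 478.4428  -210.72958]
side rib 143 c [ 477.3 -211.7] s [14.2 72.8] ang 11.3 z [31.  43.4 45.8] mean [ 475.41684 -205.90736]
scene catches 152 c [577.5 206.7] s [ 51.4 145.4] ang 1.6 z [53.7 61.7 66.9] mean [570.31976 212.54951]
side catches 237 c [564.7 204.3] s [ 31.4 148.9] ang 1.2 z [54.6 63.  68.3] mean [562.97845 210.16647]
scene caddyall 2041 c [562.5 226.6] s [100.5 236.8] ang 15.9 z [ 5.2 10.1 59. ] mean [573.9145 205.4702]
side caddyall 3027 c [564.7 205.7] s [ 71.5 192.3] ang 1.2 z [ 6.6 16.1 61. ] mean [559.73145 212.72952]
scene deck 784 c [555.3 228.7] s [97.6 85.4] ang 1.5 z [ 4.9  7.3 11.2] mean [569.91693 229.54364]
scene jar 291 c [526.3 -14.1] s [49.1 48.5] ang 66.3 z [44.8 48.8 51. ] mean [528.37634  -14.150017]
scene bottle 216 c [681.2  -9.7] s [27.  31.4] ang 0.2 z [32.6 46.5 70. ] mean [683.3415   -10.039632]
scene board 6500 c [ 548.2 -215.6] s [229.4 272.1] ang 89.0 z [ 6.5  8.7 12.1] mean [ 563.94556 -214.34006]
```

View pics/c1.png

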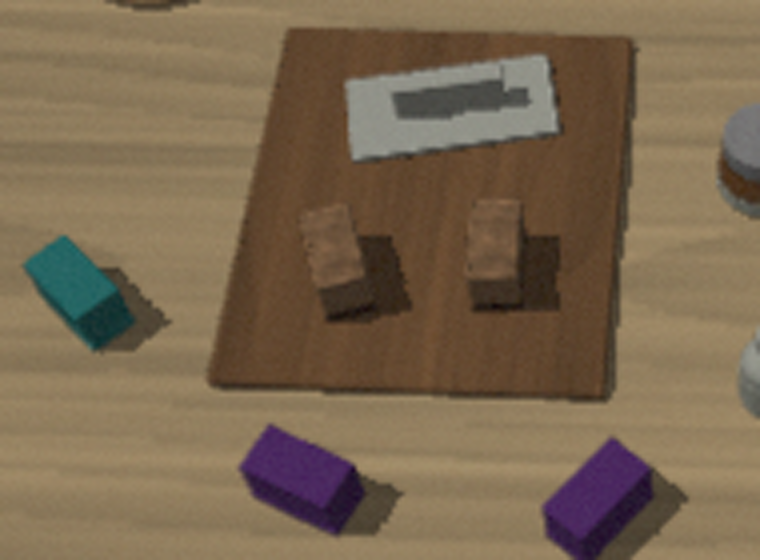

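Both brown blocks stand upright on the board (in the crop, L at (335,260) and R at (495,250)). The purple and turquoise look-alikes lie off the board and aren't meant. I'll move above the board for a closer look with the wrist camera.

Emit:
jog_arm(
  increments=[
    {"dx": 0.1,"dy": -0.06,"rz": -0.1,"grip": 0},
    {"dx": 0.25,"dy": -0.15,"rz": -0.25,"grip": 0},
    {"dx": 0.4,"dy": -0.24,"rz": -0.4,"grip": 0},
    {"dx": 0.55,"dy": -0.33,"rz": -0.55,"grip": 0},
    {"dx": 0.7,"dy": -0.42,"rz": -0.7,"grip": 0},
    {"dx": 0.85,"dy": -0.5,"rz": -0.85,"grip": 0},
    {"dx": 1.0,"dy": -0.6,"rz": -1.0,"grip": 0},
    {"dx": 1.0,"dy": -0.6,"rz": -1.0,"grip": 0},
    {"dx": 1.0,"dy": -0.6,"rz": -1.0,"grip": 0},
    {"dx": 1.0,"dy": -0.6,"rz": -1.0,"grip": 0},
  ],
  squeeze=30,
)

```text
schema error: expected keys dx, dy, dz, rx, ry, rz, grip
```

```bash
cat >> h.py <<'E'
def plan(p,yaw):
    s=manip.read_state();R=np.array(s['orientation']);x=np.array(s['eef_pos'])
    from scipy.spatial.transform import Rotation as Ro
    a=np.radians(yaw);T=np.array([[np.cos(a),np.sin(a),0],[np.sin(a),-np.cos(a),0],[0,0,-1]])
    d=R.T@(np.array(p)-x)/.25; r=Ro.from_matrix(R.T@T).as_rotvec()/(np.pi/4)
    print('t',round(s['t'],2),'pos',np.round(x,4),'yaw',round(np.degrees(np.arctan2(R[1,0],R[0,0])),1),'F',np.round(s['wrist_force'],1),'w',round(s['gripper_width'],4),'g',round(s['grasp_force'],1),'| d',np.round(d,3),'r',np.round(r,3))
E
python3 -c "
from h import *
plan([.58,-.215,.30],100)"
```

```text
t 0.1 pos [ 0.3151 -0.6526  0.3031] yaw 25.8 F [-0.3 -0.2 -0. ] w 0.0854 g 0.0 | d [ 1.715 -1.115  0.014] r [-2.000e-03 -1.000e-03 -1.649e+00]
```

Emit:
jog_arm(
  increments=[
    {"dx": 0.1,"dy": -0.07,"dz": 0,"rx": 0,"ry": 0,"rz": -0.1,"grip": 0},
    {"dx": 0.25,"dy": -0.17,"dz": 0,"rx": 0,"ry": 0,"rz": -0.25,"grip": 0},
    {"dx": 0.4,"dy": -0.27,"dz": 0,"rx": 0,"ry": 0,"rz": -0.4,"grip": 0},
    {"dx": 0.55,"dy": -0.37,"dz": 0,"rx": 0,"ry": 0,"rz": -0.55,"grip": 0},
    {"dx": 0.7,"dy": -0.47,"dz": 0,"rx": 0,"ry": 0,"rz": -0.7,"grip": 0},
    {"dx": 0.85,"dy": -0.57,"dz": 0,"rx": 0,"ry": 0,"rz": -0.85,"grip": 0},
    {"dx": 1.0,"dy": -0.67,"dz": 0,"rx": 0,"ry": 0,"rz": -1.0,"grip": 0},
    {"dx": 1.0,"dy": -0.8,"dz": 0,"rx": 0,"ry": 0,"rz": -1.0,"grip": 0},
    {"dx": 1.0,"dy": -0.9,"dz": 0,"rx": 0,"ry": 0,"rz": -1.0,"grip": 0},
    {"dx": 1.0,"dy": -1.0,"dz": 0,"rx": 0,"ry": 0,"rz": -1.0,"grip": 0},
  ],
  squeeze=30,
)

```text
t: 0.93
eef_pos: [0.4317, -0.3158, 0.3035]
orientation: [[0.326, 0.945, -0.001], [0.945, -0.326, 0.001], [0.001, -0.001, -1.0]]
wrist_force: [0.2, -0.2, 0.9]
gripper_width: 0.0852
grasp_force: 0.0
```

```bash
python3 -c "
from h import *
plan([.58,-.215,.30],100)"
```

```text
t 0.93 pos [ 0.4317 -0.3158  0.3035] yaw 71.0 F [ 0.2 -0.2  0.9] w 0.0852 g 0.0 | d [0.575 0.429 0.014] r [-0.001 -0.002 -0.645]
```

Emit:
jog_arm(
  increments=[
    {"dx": 0.15,"dy": 0.1,"dz": 0,"rx": 0,"ry": 0,"rz": -0.15,"grip": 0},
    {"dx": 0.3,"dy": 0.2,"dz": 0,"rx": 0,"ry": 0,"rz": -0.3,"grip": 0},
    {"dx": 0.45,"dy": 0.3,"dz": 0,"rx": 0,"ry": 0,"rz": -0.45,"grip": 0},
    {"dx": 0.57,"dy": 0.43,"dz": 0,"rx": 0,"ry": 0,"rz": -0.64,"grip": 0},
    {"dx": 0.57,"dy": 0.43,"dz": 0,"rx": 0,"ry": 0,"rz": -0.64,"grip": 0},
    {"dx": 0.57,"dy": 0.43,"dz": 0,"rx": 0,"ry": 0,"rz": -0.64,"grip": 0},
    {"dx": 0.57,"dy": 0.43,"dz": 0,"rx": 0,"ry": 0,"rz": -0.64,"grip": 0},
    {"dx": 0.57,"dy": 0.43,"dz": 0,"rx": 0,"ry": 0,"rz": -0.64,"grip": 0},
    {"dx": 0.57,"dy": 0.43,"dz": 0,"rx": 0,"ry": 0,"rz": -0.64,"grip": 0},
    {"dx": 0.57,"dy": 0.43,"dz": 0,"rx": 0,"ry": 0,"rz": -0.64,"grip": 0},
  ],
)

```text
t: 1.77
eef_pos: [0.579, -0.2211, 0.3039]
orientation: [[-0.164, 0.986, -0.001], [0.986, 0.164, -0.001], [-0.001, -0.001, -1.0]]
wrist_force: [0.1, 0.4, 0.4]
gripper_width: 0.0854
grasp_force: 0.0
```

```bash
cat >> h.py <<'E'
def rects(P,zr,box,amin=60):
    # top-view regions within height band, world mm
    m=((P[...,2]>zr[0])&(P[...,2]<zr[1])&(P[...,0]>box[0])&(P[...,0]<box[1])&(P[...,1]>box[2])&(P[...,1]<box[3])).astype(np.uint8)
    n,l=cv2.connectedComponents(m)
    for i in range(1,n):
        Q=P[l==i]
        if len(Q)<amin: continue
        v,u=np.nonzero(l==i)
        c,s,a=cv2.minAreaRect((Q[:,:2]*1000).astype(np.float32))
        print('n',len(Q),'c',np.round(c,1),'s',np.round(s,1),'a',round(a,1),'z',np.round(np.percentile(Q[:,2],[5,50,95])*1000,1),'px',int(u.mean()),int(v.mean()),'u',u.min(),u.max(),'v',v.min(),v.max())
E
python3 -c "
from h import *
im,d,K,E=grab('wrist','w1.png');P=cloud(d,K,E);np.savez('pics/w1.npz',im=im,d=d,K=K,E=E)
print(np.linalg.inv(E)[:3,3]);b=(.38,.75,-.4,-.05)
rects(P,(.042,.056),b);print('plate');rects(P,(.0125,.02),b,800);print('rib');rects(P,(.036,.056),(.43,.53,-.3,-.12))
plan([.604,-.170,.20],92)"
```

```text
[ 0.56736224 -0.15144829  0.37415416]
n 1488 c [ 601.4 -170.8] s [55.9 30.1] a 2.8 z [46.8 48.1 49.4] px 288 127 u 262 316 v 111 144
n 795 c [ 479.3 -212.1] s [14.5 68.5] a 11.5 z [42.5 44.  45.3] px 172 145 u 163 182 v 115 177
n 1224 c [ 608.3 -263.1] s [55.9 29.9] a 19.4 z [46.2 48.1 49.3] px 279 208 u 254 304 v 193 224
plate
n 4837 c [ 479.1 -212.3] s [ 64.7 129.9] a 11.3 z [14.8 16.1 17.4] px 179 138 u 145 210 v 86 196
rib
n 893 c [ 479.2 -211.8] s [14.6 69. ] a 11.5 z [38.9 43.9 45.2] px 173 145 u 163 183 v 114 177
t 1.82 pos [ 0.5792 -0.2209  0.304 ] yaw 99.5 F [-0.2  0.5 -0.6] w 0.0853 g 0.0 | d [0.185 0.132 0.416] r [-0.     0.001  0.166]
```

View pics/w1.png

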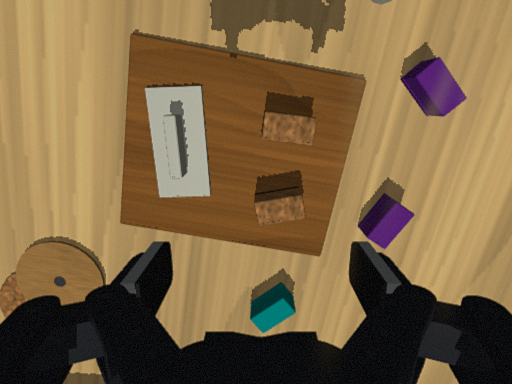

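The wrist picture clearly shows block R at (288,127), block L at (279,208) and the cover at (179,138) with its rib at (173,145). I'll go down on R.

Emit:
jog_arm(
  increments=[
    {"dx": 0.06,"dy": 0.04,"dz": 0.05,"rx": 0,"ry": 0,"rz": 0.05,"grip": 0},
    {"dx": 0.12,"dy": 0.08,"dz": 0.15,"rx": 0,"ry": 0,"rz": 0.1,"grip": 0},
    {"dx": 0.183,"dy": 0.12,"dz": 0.28,"rx": 0,"ry": 0,"rz": 0.15,"grip": 0},
    {"dx": 0.183,"dy": 0.12,"dz": 0.4,"rx": 0,"ry": 0,"rz": 0.15,"grip": 0},
    {"dx": 0.183,"dy": 0.12,"dz": 0.53,"rx": 0,"ry": 0,"rz": 0.15,"grip": 0},
    {"dx": 0.183,"dy": 0.12,"dz": 0.66,"rx": 0,"ry": 0,"rz": 0.15,"grip": 0},
    {"dx": 0.183,"dy": 0.12,"dz": 0.76,"rx": 0,"ry": 0,"rz": 0.15,"grip": 0},
    {"dx": 0.183,"dy": 0.12,"dz": 0.8,"rx": 0,"ry": 0,"rz": 0.15,"grip": 0},
    {"dx": 0.183,"dy": 0.12,"dz": 0.82,"rx": 0,"ry": 0,"rz": 0.15,"grip": 0},
    {"dx": 0.183,"dy": 0.12,"dz": 0.82,"rx": 0,"ry": 0,"rz": 0.15,"grip": 0},
  ],
)

```text
t: 2.65
eef_pos: [0.6019, -0.17, 0.0986]
orientation: [[-0.049, 0.999, -0.001], [0.999, 0.049, 0.0], [0.0, -0.001, -1.0]]
wrist_force: [-0.7, -0.2, 0.7]
gripper_width: 0.0852
grasp_force: 0.0
```

```bash
python3 -c "
from h import *
plan([.6014,-.1708,.085],92.8)"
```

```text
t 2.65 pos [ 0.6019 -0.17    0.0986] yaw 92.8 F [-0.7 -0.2  0.7] w 0.0852 g 0.0 | d [-0.003 -0.002  0.055] r [-0.001 -0.    -0.   ]
```

Emit:
jog_arm(
  increments=[
    {"dx": -0.003,"dy": -0.002,"dz": 0.055,"rx": 0,"ry": 0,"rz": 0,"grip": 0},
    {"dx": -0.003,"dy": -0.002,"dz": 0.055,"rx": 0,"ry": 0,"rz": 0,"grip": 0},
    {"dx": -0.003,"dy": -0.002,"dz": 0.055,"rx": 0,"ry": 0,"rz": 0,"grip": 1},
    {"dx": -0.003,"dy": -0.002,"dz": 0.055,"rx": 0,"ry": 0,"rz": 0,"grip": 1},
    {"dx": -0.003,"dy": -0.002,"dz": 0.055,"rx": 0,"ry": 0,"rz": 0,"grip": 1},
    {"dx": -0.003,"dy": -0.002,"dz": 0.055,"rx": 0,"ry": 0,"rz": 0,"grip": 1},
    {"dx": -0.003,"dy": -0.002,"dz": 0.055,"rx": 0,"ry": 0,"rz": 0,"grip": 1},
    {"dx": -0.003,"dy": -0.002,"dz": 0.055,"rx": 0,"ry": 0,"rz": 0,"grip": 1},
    {"dx": -0.003,"dy": -0.002,"dz": 0.055,"rx": 0,"ry": 0,"rz": 0,"grip": 1},
    {"dx": -0.003,"dy": -0.002,"dz": 0.055,"rx": 0,"ry": 0,"rz": 0,"grip": 1},
  ],
  squeeze=30,
)

```text
t: 3.48
eef_pos: [0.6021, -0.1708, 0.0866]
orientation: [[-0.049, 0.999, 0.002], [0.999, 0.049, -0.001], [-0.001, 0.002, -1.0]]
wrist_force: [-0.4, -0.3, 6.7]
gripper_width: 0.0558
grasp_force: 32.4
```

```bash
python3 -c "
from h import *
plan([.555,.08,.28],91.5)"
```

```text
t 3.48 pos [ 0.6021 -0.1708  0.0866] yaw 92.8 F [-0.4 -0.3  6.7] w 0.0558 g 32.4 | d [ 1.011 -0.138 -0.774] r [0.002 0.001 0.029]
```

Emit:
jog_arm(
  increments=[
    {"dx": 0,"dy": 0,"dz": -0.1,"rx": 0,"ry": 0,"rz": 0,"grip": 1},
    {"dx": 0,"dy": 0,"dz": -0.22,"rx": 0,"ry": 0,"rz": 0,"grip": 1},
    {"dx": 0.05,"dy": 0,"dz": -0.35,"rx": 0,"ry": 0,"rz": 0,"grip": 1},
    {"dx": 0.15,"dy": -0.02,"dz": -0.47,"rx": 0,"ry": 0,"rz": 0,"grip": 1},
    {"dx": 0.28,"dy": -0.04,"dz": -0.56,"rx": 0,"ry": 0,"rz": 0,"grip": 1},
    {"dx": 0.42,"dy": -0.06,"dz": -0.63,"rx": 0,"ry": 0,"rz": 0,"grip": 1},
    {"dx": 0.57,"dy": -0.08,"dz": -0.7,"rx": 0,"ry": 0,"rz": 0,"grip": 1},
    {"dx": 0.71,"dy": -0.1,"dz": -0.75,"rx": 0,"ry": 0,"rz": 0.03,"grip": 1},
    {"dx": 0.85,"dy": -0.12,"dz": -0.77,"rx": 0,"ry": 0,"rz": 0.03,"grip": 1},
    {"dx": 1.0,"dy": -0.14,"dz": -0.77,"rx": 0,"ry": 0,"rz": 0.03,"grip": 1},
  ],
)

```text
t: 4.32
eef_pos: [0.5542, 0.0787, 0.2801]
orientation: [[-0.025, 1.0, 0.004], [1.0, 0.025, 0.0], [0.0, 0.004, -1.0]]
wrist_force: [0.3, 0.3, -0.6]
gripper_width: 0.0554
grasp_force: 32.3
```

```bash
python3 -c "
from h import *
plan([.565,.195,.30],91.5)"
```

```text
t 4.32 pos [0.5542 0.0787 0.2801] yaw 91.4 F [ 0.3  0.3 -0.6] w 0.0554 g 32.3 | d [ 0.464  0.055 -0.079] r [ 0.005 -0.    -0.002]
```

Emit:
jog_arm(
  increments=[
    {"dx": 0.12,"dy": 0.01,"dz": -0.02,"rx": 0,"ry": 0,"rz": 0,"grip": 1},
    {"dx": 0.25,"dy": 0.03,"dz": -0.04,"rx": 0,"ry": 0,"rz": 0,"grip": 1},
    {"dx": 0.36,"dy": 0.04,"dz": -0.06,"rx": 0,"ry": 0,"rz": 0,"grip": 1},
    {"dx": 0.43,"dy": 0.05,"dz": -0.08,"rx": 0,"ry": 0,"rz": 0,"grip": 1},
    {"dx": 0.46,"dy": 0.055,"dz": -0.08,"rx": 0,"ry": 0,"rz": 0,"grip": 1},
    {"dx": 0.46,"dy": 0.055,"dz": -0.08,"rx": 0,"ry": 0,"rz": 0,"grip": 1},
    {"dx": 0.46,"dy": 0.055,"dz": -0.08,"rx": 0,"ry": 0,"rz": 0,"grip": 1},
    {"dx": 0.46,"dy": 0.055,"dz": -0.08,"rx": 0,"ry": 0,"rz": 0,"grip": 1},
    {"dx": 0.46,"dy": 0.055,"dz": -0.08,"rx": 0,"ry": 0,"rz": 0,"grip": 1},
    {"dx": 0.46,"dy": 0.055,"dz": -0.08,"rx": 0,"ry": 0,"rz": 0,"grip": 1},
  ],
)

```text
t: 5.15
eef_pos: [0.5652, 0.1912, 0.2974]
orientation: [[-0.024, 1.0, -0.0], [1.0, 0.024, -0.001], [-0.001, -0.0, -1.0]]
wrist_force: [-0.4, 0.2, -0.3]
gripper_width: 0.0557
grasp_force: 32.3
```

```bash
python3 -c "
from h import *
im,d,K,E=grab('wrist','w2.png');P=cloud(d,K,E);np.savez('pics/w2.npz',im=im,d=d,K=K,E=E)
b=(.45,.68,.08,.33)
print('all');rects(P,(.004,.012),b,500);print('deck-up');rects(P,(.0065,.08),b,300);print('hi');rects(P,(.0525,.08),b);print('blk/walls');rects(P,(.041,.051),b,30)
plan([.565,.206,.15],91.5)"
```

```text
all
n 803 c [565.  287.4] s [43.3 27.7] a 1.3 z [ 6.8  8.2 10.3] px 261 77 u 243 281 v 67 93
n 4227 c [566.4 205.5] s [ 70.  112.4] a 1.2 z [6.9 8.2 9.5] px 261 139 u 232 292 v 104 198
deck-up
n 8192 c [566.1 220.7] s [ 70.1 161. ] a 1.1 z [ 7.2  8.9 57.6] px 261 144 u 228 296 v 67 215
hi
n 401 c [565.  272.7] s [29.4 10.9] a 1.3 z [58.4 65.  68.1] px 262 91 u 247 277 v 86 98
blk/walls
n 534 c [565.3 267. ] s [69.8  8.8] a 1.3 z [46.9 48.2 49.4] px 261 99 u 228 296 v 94 103
n 1887 c [567.2 161.5] s [69.7 42.4] a 1.2 z [44.2 46.4 48.8] px 262 197 u 231 292 v 178 215
t 5.2 pos [0.5652 0.1915 0.2975] yaw 91.4 F [ 0.8 -0.6 -1.3] w 0.0555 g 32.3 | d [0.058 0.001 0.59 ] r [-0.     0.001 -0.003]
```

View pics/w2.png

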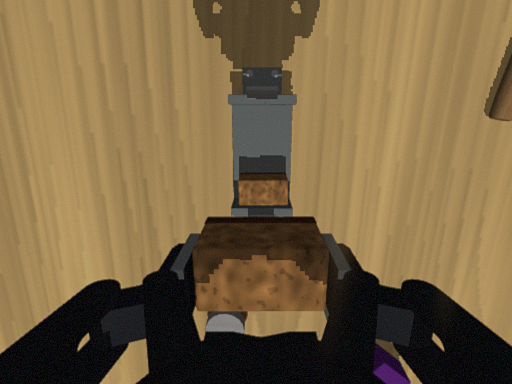

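```bash
python3 -c "
from h import *
Z=np.load('pics/w2.npz');P=cloud(Z['d'],Z['K'],Z['E']);im=Z['im'].astype(int)
m=(im[...,0]-im[...,2]>25)&(P[...,2]>.04)&(P[...,2]<.052)
P[~m]=0;rects(P,(.04,.052),(.5,.64,.1,.25),100)
plan([.5656,.2422,.10],91.25)"
```

```text
n 1320 c [568.3 166.2] s [55.1 32.6] a 2.1 z [44.3 46.1 47.3] px 262 191 u 238 287 v 178 205
t 5.2 pos [0.5652 0.1915 0.2975] yaw 91.4 F [ 0.8 -0.6 -1.3] w 0.0555 g 32.3 | d [0.203 0.007 0.79 ] r [-0.     0.001  0.003]
```

Emit:
jog_arm(
  increments=[
    {"dx": 0.07,"dy": 0.002,"dz": 0.05,"rx": 0,"ry": 0,"rz": 0,"grip": 1},
    {"dx": 0.15,"dy": 0.005,"dz": 0.13,"rx": 0,"ry": 0,"rz": 0,"grip": 1},
    {"dx": 0.205,"dy": 0.007,"dz": 0.25,"rx": 0,"ry": 0,"rz": 0.003,"grip": 1},
    {"dx": 0.205,"dy": 0.007,"dz": 0.37,"rx": 0,"ry": 0,"rz": 0.003,"grip": 1},
    {"dx": 0.205,"dy": 0.007,"dz": 0.48,"rx": 0,"ry": 0,"rz": 0.003,"grip": 1},
    {"dx": 0.205,"dy": 0.007,"dz": 0.57,"rx": 0,"ry": 0,"rz": 0.003,"grip": 1},
    {"dx": 0.205,"dy": 0.007,"dz": 0.62,"rx": 0,"ry": 0,"rz": 0.003,"grip": 1},
    {"dx": 0.205,"dy": 0.007,"dz": 0.64,"rx": 0,"ry": 0,"rz": 0.003,"grip": 1},
    {"dx": 0.205,"dy": 0.007,"dz": 0.64,"rx": 0,"ry": 0,"rz": 0.003,"grip": 1},
    {"dx": 0.205,"dy": 0.007,"dz": 0.64,"rx": 0,"ry": 0,"rz": 0.003,"grip": 1},
  ],
)

```text
t: 6.03
eef_pos: [0.566, 0.2441, 0.1384]
orientation: [[-0.023, 1.0, 0.001], [1.0, 0.023, 0.0], [0.0, 0.001, -1.0]]
wrist_force: [-0.3, -0.4, -0.7]
gripper_width: 0.0554
grasp_force: 32.3
```

```bash
python3 -c "
from h import *
plan([.5656,.243,.0852],91.25)"
```

```text
t 6.03 pos [0.566  0.2441 0.1384] yaw 91.3 F [-0.3 -0.4 -0.7] w 0.0554 g 32.3 | d [-0.004 -0.002  0.213] r [ 0.001 -0.     0.002]
```

Emit:
jog_arm(
  increments=[
    {"dx": -0.004,"dy": -0.002,"dz": 0.04,"rx": 0,"ry": 0,"rz": 0,"grip": 1},
    {"dx": -0.004,"dy": -0.002,"dz": 0.08,"rx": 0,"ry": 0,"rz": 0,"grip": 1},
    {"dx": -0.004,"dy": -0.002,"dz": 0.12,"rx": 0,"ry": 0,"rz": 0,"grip": 1},
    {"dx": -0.004,"dy": -0.002,"dz": 0.15,"rx": 0,"ry": 0,"rz": 0,"grip": 1},
    {"dx": -0.004,"dy": -0.002,"dz": 0.17,"rx": 0,"ry": 0,"rz": 0,"grip": 1},
    {"dx": -0.004,"dy": -0.002,"dz": 0.19,"rx": 0,"ry": 0,"rz": 0,"grip": 1},
    {"dx": -0.004,"dy": -0.002,"dz": 0.2,"rx": 0,"ry": 0,"rz": 0,"grip": 1},
    {"dx": -0.004,"dy": -0.002,"dz": 0.206,"rx": 0,"ry": 0,"rz": 0,"grip": 1},
    {"dx": -0.004,"dy": -0.002,"dz": 0.212,"rx": 0,"ry": 0,"rz": 0,"grip": 1},
    {"dx": -0.004,"dy": -0.002,"dz": 0.212,"rx": 0,"ry": 0,"rz": 0,"grip": 1},
  ],
)

```text
t: 6.87
eef_pos: [0.5651, 0.2431, 0.0848]
orientation: [[-0.023, 1.0, 0.0], [1.0, 0.023, 0.0], [0.0, 0.0, -1.0]]
wrist_force: [-1.2, -0.7, 0.1]
gripper_width: 0.0557
grasp_force: 32.3
```

Emit:
jog_arm(
  increments=[
    {"dx": 0,"dy": 0,"dz": 0.004,"rx": 0,"ry": 0,"rz": 0,"grip": 1},
    {"dx": 0,"dy": 0,"dz": 0.004,"rx": 0,"ry": 0,"rz": 0,"grip": 0.2},
    {"dx": 0,"dy": 0,"dz": 0.004,"rx": 0,"ry": 0,"rz": 0,"grip": 0},
    {"dx": 0,"dy": 0,"dz": 0.004,"rx": 0,"ry": 0,"rz": 0,"grip": 0},
    {"dx": 0,"dy": 0,"dz": 0.004,"rx": 0,"ry": 0,"rz": 0,"grip": 0},
    {"dx": 0,"dy": 0,"dz": 0.004,"rx": 0,"ry": 0,"rz": 0,"grip": 0},
    {"dx": 0,"dy": 0,"dz": 0.004,"rx": 0,"ry": 0,"rz": 0,"grip": 0},
    {"dx": 0,"dy": 0,"dz": -0.05,"rx": 0,"ry": 0,"rz": 0,"grip": 0},
    {"dx": 0,"dy": 0,"dz": -0.15,"rx": 0,"ry": 0,"rz": 0,"grip": 0},
    {"dx": 0,"dy": 0,"dz": -0.28,"rx": 0,"ry": 0,"rz": 0,"grip": 0},
  ],
)

```text
t: 7.7
eef_pos: [0.564, 0.2426, 0.1534]
orientation: [[-0.024, 1.0, -0.004], [1.0, 0.024, -0.002], [-0.002, -0.004, -1.0]]
wrist_force: [-0.6, 0.1, -0.6]
gripper_width: 0.0854
grasp_force: 0.0
```

```bash
python3 -c "
from h import *
plan([.60,0,.28],100)
plan([.6083,-.2631,.2],109.4)"
```

```text
t 7.7 pos [0.564  0.2426 0.1534] yaw 91.4 F [-0.6  0.1 -0.6] w 0.0854 g 0.0 | d [-0.974  0.119 -0.505] r [-0.005  0.002 -0.192]
t 7.7 pos [0.564  0.2426 0.1534] yaw 91.4 F [-0.6  0.1 -0.6] w 0.0854 g 0.0 | d [-2.027  0.128 -0.183] r [-0.005  0.001 -0.401]
```

Emit:
jog_arm(
  increments=[
    {"dx": 0,"dy": 0.01,"dz": -0.13,"rx": 0,"ry": 0,"rz": -0.02,"grip": 0},
    {"dx": -0.1,"dy": 0.02,"dz": -0.25,"rx": 0,"ry": 0,"rz": -0.04,"grip": 0},
    {"dx": -0.23,"dy": 0.03,"dz": -0.33,"rx": 0,"ry": 0,"rz": -0.08,"grip": 0},
    {"dx": -0.39,"dy": 0.04,"dz": -0.35,"rx": 0,"ry": 0,"rz": -0.12,"grip": 0},
    {"dx": -0.55,"dy": 0.06,"dz": -0.35,"rx": 0,"ry": 0,"rz": -0.16,"grip": 0},
    {"dx": -0.71,"dy": 0.08,"dz": -0.35,"rx": 0,"ry": 0,"rz": -0.2,"grip": 0},
    {"dx": -0.87,"dy": 0.1,"dz": -0.35,"rx": 0,"ry": 0,"rz": -0.25,"grip": 0},
    {"dx": -1.0,"dy": 0.12,"dz": -0.35,"rx": 0,"ry": 0,"rz": -0.3,"grip": 0},
    {"dx": -1.0,"dy": 0.12,"dz": -0.35,"rx": 0,"ry": 0,"rz": -0.35,"grip": 0},
    {"dx": -1.0,"dy": 0.12,"dz": -0.35,"rx": 0,"ry": 0,"rz": -0.4,"grip": 0},
  ],
)

```text
t: 8.53
eef_pos: [0.601, -0.0097, 0.2418]
orientation: [[-0.328, 0.945, -0.0], [0.945, 0.328, -0.001], [-0.001, -0.001, -1.0]]
wrist_force: [-0.7, 0.6, 0.2]
gripper_width: 0.0852
grasp_force: 0.0
```

```bash
python3 -c "
from h import *
plan([.6083,-.2631,.11],109.4)"
```

```text
t 8.53 pos [ 0.601  -0.0097  0.2418] yaw 109.1 F [-0.7  0.6  0.2] w 0.0852 g 0.0 | d [-0.967 -0.304  0.528] r [-0.001  0.001 -0.006]
```

Emit:
jog_arm(
  increments=[
    {"dx": -0.15,"dy": -0.05,"dz": 0,"rx": 0,"ry": 0,"rz": 0,"grip": 0},
    {"dx": -0.3,"dy": -0.1,"dz": 0,"rx": 0,"ry": 0,"rz": 0,"grip": 0},
    {"dx": -0.45,"dy": -0.15,"dz": 0,"rx": 0,"ry": 0,"rz": 0,"grip": 0},
    {"dx": -0.6,"dy": -0.2,"dz": 0,"rx": 0,"ry": 0,"rz": 0,"grip": 0},
    {"dx": -0.75,"dy": -0.25,"dz": 0.02,"rx": 0,"ry": 0,"rz": 0,"grip": 0},
    {"dx": -0.88,"dy": -0.29,"dz": 0.08,"rx": 0,"ry": 0,"rz": 0,"grip": 0},
    {"dx": -0.967,"dy": -0.304,"dz": 0.18,"rx": 0,"ry": 0,"rz": -0.006,"grip": 0},
    {"dx": -0.967,"dy": -0.304,"dz": 0.28,"rx": 0,"ry": 0,"rz": -0.006,"grip": 0},
    {"dx": -0.967,"dy": -0.304,"dz": 0.35,"rx": 0,"ry": 0,"rz": -0.006,"grip": 0},
    {"dx": -0.967,"dy": -0.304,"dz": 0.37,"rx": 0,"ry": 0,"rz": -0.006,"grip": 0},
  ],
)

```text
t: 9.37
eef_pos: [0.6076, -0.2599, 0.1464]
orientation: [[-0.335, 0.942, -0.004], [0.942, 0.335, 0.002], [0.003, -0.003, -1.0]]
wrist_force: [-1.1, 1.7, 0.5]
gripper_width: 0.0855
grasp_force: 0.0
```

```bash
python3 -c "
from h import *
plan([.6083,-.2631,.085],109.4)"
```

```text
t 9.37 pos [ 0.6076 -0.2599  0.1464] yaw 109.5 F [-1.1  1.7  0.5] w 0.0855 g 0.0 | d [-0.014 -0.001  0.246] r [-0.004 -0.004  0.003]
```

Emit:
jog_arm(
  increments=[
    {"dx": -0.005,"dy": 0,"dz": 0.08,"rx": 0,"ry": 0,"rz": 0,"grip": 0},
    {"dx": -0.005,"dy": 0,"dz": 0.14,"rx": 0,"ry": 0,"rz": 0,"grip": 0},
    {"dx": -0.005,"dy": 0,"dz": 0.18,"rx": 0,"ry": 0,"rz": 0,"grip": 0},
    {"dx": -0.005,"dy": 0,"dz": 0.2,"rx": 0,"ry": 0,"rz": 0,"grip": 0},
    {"dx": -0.005,"dy": 0,"dz": 0.2,"rx": 0,"ry": 0,"rz": 0,"grip": 0},
    {"dx": -0.005,"dy": 0,"dz": 0.2,"rx": 0,"ry": 0,"rz": 0,"grip": 0},
    {"dx": -0.005,"dy": 0,"dz": 0.2,"rx": 0,"ry": 0,"rz": 0,"grip": 0},
    {"dx": -0.005,"dy": 0,"dz": 0.2,"rx": 0,"ry": 0,"rz": 0,"grip": 0},
    {"dx": -0.005,"dy": 0,"dz": 0.2,"rx": 0,"ry": 0,"rz": 0,"grip": 0},
    {"dx": -0.005,"dy": 0,"dz": 0.2,"rx": 0,"ry": 0,"rz": 0,"grip": 0},
  ],
)

```text
t: 10.2
eef_pos: [0.6098, -0.2609, 0.1002]
orientation: [[-0.335, 0.942, 0.001], [0.942, 0.335, -0.0], [-0.001, 0.001, -1.0]]
wrist_force: [0.3, 0.6, -0.1]
gripper_width: 0.0857
grasp_force: 0.0
```

```bash
python3 -c "
from h import *
plan([.6083,-.2631,.085],109.4)"
```

```text
t 10.2 pos [ 0.6098 -0.2609  0.1002] yaw 109.6 F [ 0.3  0.6 -0.1] w 0.0857 g 0.0 | d [-0.006 -0.009  0.061] r [0.001 0.001 0.005]
```

Emit:
jog_arm(
  increments=[
    {"dx": -0.006,"dy": -0.009,"dz": 0.06,"rx": 0,"ry": 0,"rz": 0.004,"grip": 0},
    {"dx": -0.006,"dy": -0.009,"dz": 0.06,"rx": 0,"ry": 0,"rz": 0.004,"grip": 0},
    {"dx": -0.006,"dy": -0.009,"dz": 0.06,"rx": 0,"ry": 0,"rz": 0.004,"grip": 1},
    {"dx": -0.006,"dy": -0.009,"dz": 0.06,"rx": 0,"ry": 0,"rz": 0.004,"grip": 1},
    {"dx": -0.006,"dy": -0.009,"dz": 0.06,"rx": 0,"ry": 0,"rz": 0.004,"grip": 1},
    {"dx": -0.006,"dy": -0.009,"dz": 0.06,"rx": 0,"ry": 0,"rz": 0.004,"grip": 1},
    {"dx": -0.006,"dy": -0.009,"dz": 0.06,"rx": 0,"ry": 0,"rz": 0.004,"grip": 1},
    {"dx": -0.006,"dy": -0.009,"dz": 0.06,"rx": 0,"ry": 0,"rz": 0.004,"grip": 1},
    {"dx": -0.006,"dy": -0.009,"dz": 0.06,"rx": 0,"ry": 0,"rz": 0.004,"grip": 1},
    {"dx": -0.006,"dy": -0.009,"dz": 0.06,"rx": 0,"ry": 0,"rz": 0.004,"grip": 1},
  ],
  squeeze=30,
)

```text
t: 11.03
eef_pos: [0.6084, -0.2628, 0.0852]
orientation: [[-0.333, 0.943, 0.001], [0.943, 0.333, -0.0], [-0.001, 0.001, -1.0]]
wrist_force: [-0.1, 1.8, 6.5]
gripper_width: 0.0553
grasp_force: 33.0
```

```bash
python3 -c "
from h import *
plan([.59,-.02,.26],100)"
```

```text
t 11.03 pos [ 0.6084 -0.2628  0.0852] yaw 109.4 F [-0.1  1.8  6.5] w 0.0553 g 33.0 | d [ 0.94   0.254 -0.7  ] r [0.001 0.001 0.21 ]
```

Emit:
jog_arm(
  increments=[
    {"dx": 0,"dy": 0,"dz": -0.1,"rx": 0,"ry": 0,"rz": 0,"grip": 1},
    {"dx": 0,"dy": 0,"dz": -0.22,"rx": 0,"ry": 0,"rz": 0,"grip": 1},
    {"dx": 0.04,"dy": 0.01,"dz": -0.36,"rx": 0,"ry": 0,"rz": 0,"grip": 1},
    {"dx": 0.12,"dy": 0.03,"dz": -0.49,"rx": 0,"ry": 0,"rz": 0.04,"grip": 1},
    {"dx": 0.24,"dy": 0.06,"dz": -0.59,"rx": 0,"ry": 0,"rz": 0.1,"grip": 1},
    {"dx": 0.37,"dy": 0.1,"dz": -0.66,"rx": 0,"ry": 0,"rz": 0.15,"grip": 1},
    {"dx": 0.51,"dy": 0.14,"dz": -0.7,"rx": 0,"ry": 0,"rz": 0.2,"grip": 1},
    {"dx": 0.66,"dy": 0.18,"dz": -0.7,"rx": 0,"ry": 0,"rz": 0.27,"grip": 1},
    {"dx": 0.81,"dy": 0.22,"dz": -0.7,"rx": 0,"ry": 0,"rz": 0.34,"grip": 1},
    {"dx": 0.96,"dy": 0.26,"dz": -0.7,"rx": 0,"ry": 0,"rz": 0.4,"grip": 1},
  ],
)

```text
t: 11.87
eef_pos: [0.589, -0.0134, 0.26]
orientation: [[-0.022, 1.0, 0.0], [1.0, 0.022, -0.0], [-0.0, 0.0, -1.0]]
wrist_force: [1.4, 0.4, 0.4]
gripper_width: 0.0554
grasp_force: 32.4
```

```bash
python3 -c "
from h import *
plan([.566,.17,.28],91.3)"
```

```text
t 11.87 pos [ 0.589  -0.0134  0.26  ] yaw 91.2 F [1.4 0.4 0.4] w 0.0554 g 32.4 | d [ 0.736 -0.076 -0.08 ] r [ 0.001  0.    -0.002]
```

Emit:
jog_arm(
  increments=[
    {"dx": 0.12,"dy": -0.01,"dz": -0.02,"rx": 0,"ry": 0,"rz": 0,"grip": 1},
    {"dx": 0.27,"dy": -0.03,"dz": -0.04,"rx": 0,"ry": 0,"rz": 0,"grip": 1},
    {"dx": 0.42,"dy": -0.05,"dz": -0.06,"rx": 0,"ry": 0,"rz": 0,"grip": 1},
    {"dx": 0.57,"dy": -0.06,"dz": -0.08,"rx": 0,"ry": 0,"rz": 0,"grip": 1},
    {"dx": 0.68,"dy": -0.076,"dz": -0.08,"rx": 0,"ry": 0,"rz": 0,"grip": 1},
    {"dx": 0.73,"dy": -0.076,"dz": -0.08,"rx": 0,"ry": 0,"rz": 0,"grip": 1},
    {"dx": 0.73,"dy": -0.076,"dz": -0.08,"rx": 0,"ry": 0,"rz": 0,"grip": 1},
    {"dx": 0.73,"dy": -0.076,"dz": -0.08,"rx": 0,"ry": 0,"rz": 0,"grip": 1},
    {"dx": 0.73,"dy": -0.076,"dz": -0.08,"rx": 0,"ry": 0,"rz": 0,"grip": 1},
    {"dx": 0.73,"dy": -0.076,"dz": -0.08,"rx": 0,"ry": 0,"rz": 0,"grip": 1},
  ],
)

```text
t: 12.7
eef_pos: [0.5663, 0.165, 0.2793]
orientation: [[-0.022, 1.0, -0.0], [1.0, 0.022, -0.001], [-0.001, -0.0, -1.0]]
wrist_force: [0.3, -0.5, 0.3]
gripper_width: 0.0554
grasp_force: 32.4
```

```bash
cat >> h.py <<'E'
def blocks(im,P,box=(.5,.64,.1,.3)):
    P=P.copy();i=im.astype(int);P[~(i[...,0]-i[...,2]>20)]=0;rects(P,(.04,.05),box,100)
E
python3 -c "
from h import *
im,d,K,E=grab('wrist','w3.png');P=cloud(d,K,E)
print('blk');blocks(im,P)
print('deck');rects(P,(.0,.012),(.45,.68,.17,.33),300);print('wall');rects(P,(.0465,.0505),(.45,.68,.24,.33),100)
plan([.5664,.2055,.14],91.25)"
```

```text
blk
n 1825 c [565.6 243.1] s [55.6 28.7] a 1.2 z [44.9 46.1 47.3] px 261 95 u 233 290 v 80 111
n 1549 c [568.6 167.5] s [55.6 30.1] a 1.2 z [44.6 46.1 47.3] px 262 171 u 236 289 v 158 186
deck
n 18072 c [565. 250.] s [230. 160.] a 0.0 z [0.1 0.8 8.8] px 263 84 u 151 374 v 6 163
wall
n 672 c [564.8 266.4] s [69.4  9.6] a 1.2 z [47.  48.2 49.4] px 261 69 u 224 298 v 64 75
t 12.75 pos [0.5663 0.1652 0.2794] yaw 91.3 F [ 0.4  0.6 -0.9] w 0.0557 g 32.4 | d [0.162 0.004 0.557] r [-0.     0.001  0.001]
```

View pics/w3.png

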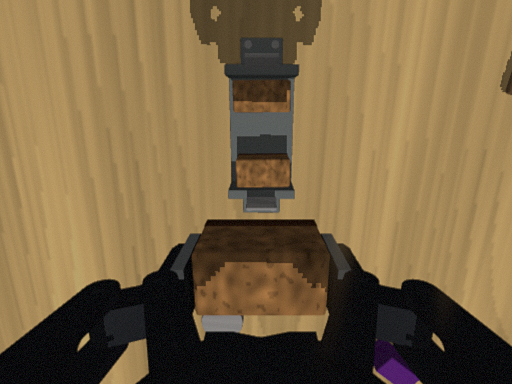

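The wrist picture shows block 1 standing at (261,95) against the far end and block_c at (262,171). The free middle slot is centred at y=205.3 mm.

Emit:
jog_arm(
  increments=[
    {"dx": 0.06,"dy": 0.001,"dz": 0.04,"rx": 0,"ry": 0,"rz": 0,"grip": 1},
    {"dx": 0.12,"dy": 0.003,"dz": 0.12,"rx": 0,"ry": 0,"rz": 0,"grip": 1},
    {"dx": 0.158,"dy": 0.004,"dz": 0.23,"rx": 0,"ry": 0,"rz": 0,"grip": 1},
    {"dx": 0.158,"dy": 0.004,"dz": 0.34,"rx": 0,"ry": 0,"rz": 0,"grip": 1},
    {"dx": 0.158,"dy": 0.004,"dz": 0.44,"rx": 0,"ry": 0,"rz": 0,"grip": 1},
    {"dx": 0.158,"dy": 0.004,"dz": 0.52,"rx": 0,"ry": 0,"rz": 0,"grip": 1},
    {"dx": 0.158,"dy": 0.004,"dz": 0.56,"rx": 0,"ry": 0,"rz": 0,"grip": 1},
    {"dx": 0.158,"dy": 0.004,"dz": 0.56,"rx": 0,"ry": 0,"rz": 0,"grip": 1},
    {"dx": 0.158,"dy": 0.004,"dz": 0.56,"rx": 0,"ry": 0,"rz": 0,"grip": 1},
    {"dx": 0.158,"dy": 0.004,"dz": 0.56,"rx": 0,"ry": 0,"rz": 0,"grip": 1},
  ],
)

```text
t: 13.58
eef_pos: [0.5667, 0.2064, 0.1408]
orientation: [[-0.024, 1.0, 0.001], [1.0, 0.024, 0.001], [0.001, 0.001, -1.0]]
wrist_force: [0.3, -0.2, -0.5]
gripper_width: 0.0557
grasp_force: 32.4
```

```bash
python3 -c "
from h import *
plan([.5664,.2053,.0838],91.25)"
```

```text
t 13.58 pos [0.5667 0.2064 0.1408] yaw 91.4 F [ 0.3 -0.2 -0.5] w 0.0557 g 32.4 | d [-0.005 -0.001  0.228] r [ 0.002 -0.001  0.003]
```

Emit:
jog_arm(
  increments=[
    {"dx": -0.005,"dy": -0.001,"dz": 0.04,"rx": 0,"ry": 0,"rz": 0,"grip": 1},
    {"dx": -0.005,"dy": -0.001,"dz": 0.08,"rx": 0,"ry": 0,"rz": 0,"grip": 1},
    {"dx": -0.005,"dy": -0.001,"dz": 0.12,"rx": 0,"ry": 0,"rz": 0,"grip": 1},
    {"dx": -0.005,"dy": -0.001,"dz": 0.16,"rx": 0,"ry": 0,"rz": 0,"grip": 1},
    {"dx": -0.005,"dy": -0.001,"dz": 0.19,"rx": 0,"ry": 0,"rz": 0,"grip": 1},
    {"dx": -0.005,"dy": -0.001,"dz": 0.21,"rx": 0,"ry": 0,"rz": 0,"grip": 1},
    {"dx": -0.005,"dy": -0.001,"dz": 0.22,"rx": 0,"ry": 0,"rz": 0,"grip": 1},
    {"dx": -0.005,"dy": -0.001,"dz": 0.226,"rx": 0,"ry": 0,"rz": 0,"grip": 1},
    {"dx": -0.005,"dy": -0.001,"dz": 0.226,"rx": 0,"ry": 0,"rz": 0,"grip": 1},
    {"dx": -0.005,"dy": -0.001,"dz": 0.226,"rx": 0,"ry": 0,"rz": 0,"grip": 1},
  ],
)

```text
t: 14.42
eef_pos: [0.5659, 0.2055, 0.0833]
orientation: [[-0.025, 1.0, 0.0], [1.0, 0.025, 0.0], [0.0, 0.0, -1.0]]
wrist_force: [-0.3, -0.2, -0.3]
gripper_width: 0.0556
grasp_force: 32.4
```

Emit:
jog_arm(
  increments=[
    {"dx": 0,"dy": 0,"dz": 0.003,"rx": 0,"ry": 0,"rz": 0,"grip": 1},
    {"dx": 0,"dy": 0,"dz": 0.003,"rx": 0,"ry": 0,"rz": 0,"grip": 0.2},
    {"dx": 0,"dy": 0,"dz": 0.003,"rx": 0,"ry": 0,"rz": 0,"grip": 0},
    {"dx": 0,"dy": 0,"dz": 0.003,"rx": 0,"ry": 0,"rz": 0,"grip": 0},
    {"dx": 0,"dy": 0,"dz": 0.003,"rx": 0,"ry": 0,"rz": 0,"grip": 0},
    {"dx": 0,"dy": 0,"dz": 0.003,"rx": 0,"ry": 0,"rz": 0,"grip": 0},
    {"dx": 0,"dy": 0,"dz": 0.003,"rx": 0,"ry": 0,"rz": 0,"grip": 0},
    {"dx": 0,"dy": 0,"dz": -0.05,"rx": 0,"ry": 0,"rz": 0,"grip": 0},
    {"dx": 0,"dy": 0,"dz": -0.15,"rx": 0,"ry": 0,"rz": 0,"grip": 0},
    {"dx": 0,"dy": 0,"dz": -0.3,"rx": 0,"ry": 0,"rz": 0,"grip": 0},
  ],
)

```text
t: 15.25
eef_pos: [0.5644, 0.2049, 0.1563]
orientation: [[-0.025, 1.0, -0.005], [1.0, 0.025, -0.002], [-0.002, -0.005, -1.0]]
wrist_force: [-0.4, 0.1, -0.2]
gripper_width: 0.0854
grasp_force: 0.0
```

```bash
python3 -c "
from h import *
plan([.56,.14,.30],91.25)
plan([.54,-.05,.28],100)"
```

```text
t 15.25 pos [0.5644 0.2049 0.1563] yaw 91.5 F [-0.4  0.1 -0.2] w 0.0854 g 0.0 | d [-0.26  -0.027 -0.574] r [-0.006  0.002  0.005]
t 15.25 pos [0.5644 0.2049 0.1563] yaw 91.5 F [-0.4  0.1 -0.2] w 0.0854 g 0.0 | d [-1.018 -0.126 -0.492] r [-0.007  0.002 -0.19 ]
```

Next I'll rise to (.56,.14,.30) and look at the row.

Emit:
jog_arm(
  increments=[
    {"dx": 0,"dy": 0,"dz": -0.1,"rx": 0,"ry": 0,"rz": 0,"grip": 0},
    {"dx": -0.05,"dy": 0,"dz": -0.22,"rx": 0,"ry": 0,"rz": 0,"grip": 0},
    {"dx": -0.12,"dy": -0.01,"dz": -0.34,"rx": 0,"ry": 0,"rz": 0,"grip": 0},
    {"dx": -0.2,"dy": -0.02,"dz": -0.46,"rx": 0,"ry": 0,"rz": 0,"grip": 0},
    {"dx": -0.26,"dy": -0.027,"dz": -0.55,"rx": 0,"ry": 0,"rz": 0,"grip": 0},
    {"dx": -0.26,"dy": -0.027,"dz": -0.57,"rx": 0,"ry": 0,"rz": 0,"grip": 0},
    {"dx": -0.26,"dy": -0.027,"dz": -0.57,"rx": 0,"ry": 0,"rz": 0,"grip": 0},
    {"dx": -0.26,"dy": -0.027,"dz": -0.57,"rx": 0,"ry": 0,"rz": 0,"grip": 0},
    {"dx": -0.26,"dy": -0.027,"dz": -0.57,"rx": 0,"ry": 0,"rz": 0,"grip": 0},
    {"dx": -0.26,"dy": -0.027,"dz": -0.57,"rx": 0,"ry": 0,"rz": 0,"grip": 0},
  ],
)

```text
t: 16.08
eef_pos: [0.5601, 0.141, 0.2991]
orientation: [[-0.026, 1.0, -0.002], [1.0, 0.026, -0.0], [-0.0, -0.002, -1.0]]
wrist_force: [-0.6, -0.5, 0.0]
gripper_width: 0.0857
grasp_force: 0.0
```

```bash
python3 -c "
from h import *
im,d,K,E=grab('wrist','w4.png');P=cloud(d,K,E)
print('blk');blocks(im,P)
print('deck+flange');rects(P,(.005,.08),(.45,.68,.05,.33),300);print('wall');rects(P,(.0465,.0505),(.45,.68,.08,.33),100);print('catch');rects(P,(.053,.08),(.45,.68,.08,.33),60)
plan([.54,-.05,.28],100)"
```

```text
blk
n 1760 c [565.5 243. ] s [55.8 29.3] a 1.5 z [44.7 46.1 47.4] px 268 71 u 241 296 v 56 87
n 1540 c [566.4 204.5] s [55.4 28.3] a 1.5 z [44.9 46.1 47.3] px 268 110 u 242 295 v 97 125
n 1435 c [568.9 167.6] s [55.5 29.3] a 1.5 z [44.7 46.1 47.3] px 269 146 u 244 295 v 133 160
deck+flange
n 9672 c [566.4 206.2] s [ 70.2 191.1] a 1.2 z [ 7.6 46.  64. ] px 267 101 u 234 305 v 17 188
wall
n 686 c [565.4 266.5] s [69.5 10.2] a 1.6 z [46.9 48.1 49.4] px 269 46 u 234 305 v 40 51
n 493 c [567.5 145. ] s [69.1 10.2] a 1.1 z [46.9 48.1 49.2] px 267 167 u 236 299 v 163 172
catch
n 517 c [565.2 272.7] s [29.6 11.7] a 1.2 z [57.8 64.4 68. ] px 269 35 u 254 286 v 28 43
n 372 c [567.9 139.1] s [29.6 11.7] a 1.5 z [57.7 64.3 68.1] px 267 175 u 254 282 v 170 182
t 16.13 pos [0.5602 0.1409 0.2992] yaw 91.5 F [0.9 0.3 0.3] w 0.0851 g 0.0 | d [-0.761 -0.101  0.077] r [-0.003 -0.    -0.189]
```

View pics/w4.png

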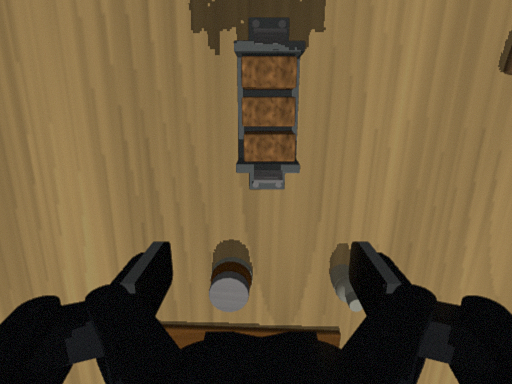

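All three blocks stand square in the row, at pixels (268,71), (268,110) and (269,146). The seat is at (566.5, 205.8) mm, yaw 1.2°. Next is the cover.

Emit:
jog_arm(
  increments=[
    {"dx": -0.12,"dy": -0.02,"dz": 0.01,"rx": 0,"ry": 0,"rz": -0.03,"grip": 0},
    {"dx": -0.27,"dy": -0.04,"dz": 0.02,"rx": 0,"ry": 0,"rz": -0.06,"grip": 0},
    {"dx": -0.42,"dy": -0.08,"dz": 0.04,"rx": 0,"ry": 0,"rz": -0.1,"grip": 0},
    {"dx": -0.57,"dy": -0.12,"dz": 0.06,"rx": 0,"ry": 0,"rz": -0.13,"grip": 0},
    {"dx": -0.72,"dy": -0.16,"dz": 0.08,"rx": 0,"ry": 0,"rz": -0.16,"grip": 0},
    {"dx": -0.87,"dy": -0.2,"dz": 0.1,"rx": 0,"ry": 0,"rz": -0.2,"grip": 0},
    {"dx": -1.0,"dy": -0.25,"dz": 0.12,"rx": 0,"ry": 0,"rz": -0.22,"grip": 0},
    {"dx": -1.0,"dy": -0.29,"dz": 0.14,"rx": 0,"ry": 0,"rz": -0.22,"grip": 0},
    {"dx": -1.0,"dy": -0.29,"dz": 0.14,"rx": 0,"ry": 0,"rz": -0.22,"grip": 0},
    {"dx": -1.0,"dy": -0.29,"dz": 0.14,"rx": 0,"ry": 0,"rz": -0.22,"grip": 0},
  ],
)

```text
t: 16.97
eef_pos: [0.4944, -0.111, 0.2651]
orientation: [[-0.197, 0.98, -0.001], [0.98, 0.197, 0.001], [0.001, -0.001, -1.0]]
wrist_force: [0.5, 0.0, 0.9]
gripper_width: 0.0858
grasp_force: 0.0
```

```bash
python3 -c "
from h import *
plan([.4792,-.2122,.12],101.4)"
```

```text
t 16.97 pos [ 0.4944 -0.111   0.2651] yaw 101.3 F [0.5 0.  0.9] w 0.0858 g 0.0 | d [-0.385 -0.138  0.58 ] r [-0.001 -0.001 -0.001]
```

Emit:
jog_arm(
  increments=[
    {"dx": -0.12,"dy": -0.04,"dz": 0.02,"rx": 0,"ry": 0,"rz": 0,"grip": 0},
    {"dx": -0.25,"dy": -0.09,"dz": 0.06,"rx": 0,"ry": 0,"rz": 0,"grip": 0},
    {"dx": -0.35,"dy": -0.13,"dz": 0.15,"rx": 0,"ry": 0,"rz": 0,"grip": 0},
    {"dx": -0.385,"dy": -0.138,"dz": 0.26,"rx": 0,"ry": 0,"rz": 0,"grip": 0},
    {"dx": -0.385,"dy": -0.138,"dz": 0.37,"rx": 0,"ry": 0,"rz": 0,"grip": 0},
    {"dx": -0.385,"dy": -0.138,"dz": 0.48,"rx": 0,"ry": 0,"rz": 0,"grip": 0},
    {"dx": -0.385,"dy": -0.138,"dz": 0.56,"rx": 0,"ry": 0,"rz": 0,"grip": 0},
    {"dx": -0.385,"dy": -0.138,"dz": 0.58,"rx": 0,"ry": 0,"rz": 0,"grip": 0},
    {"dx": -0.385,"dy": -0.138,"dz": 0.58,"rx": 0,"ry": 0,"rz": 0,"grip": 0},
    {"dx": -0.385,"dy": -0.138,"dz": 0.58,"rx": 0,"ry": 0,"rz": 0,"grip": 0},
  ],
)

```text
t: 17.8
eef_pos: [0.4806, -0.2116, 0.1211]
orientation: [[-0.198, 0.98, 0.001], [0.98, 0.198, 0.0], [0.0, 0.001, -1.0]]
wrist_force: [-0.9, 0.1, -0.5]
gripper_width: 0.0852
grasp_force: 0.0
```

```bash
python3 -c "
from h import *
plan([.4792,-.2122,.0915],101.4)"
```

```text
t 17.8 pos [ 0.4806 -0.2116  0.1211] yaw 101.4 F [-0.9  0.1 -0.5] w 0.0852 g 0.0 | d [-0.001 -0.006  0.118] r [ 0.001 -0.     0.001]
```

Emit:
jog_arm(
  increments=[
    {"dx": -0.001,"dy": -0.006,"dz": 0.06,"rx": 0,"ry": 0,"rz": 0,"grip": 0},
    {"dx": -0.001,"dy": -0.006,"dz": 0.1,"rx": 0,"ry": 0,"rz": 0,"grip": 0},
    {"dx": -0.001,"dy": -0.006,"dz": 0.118,"rx": 0,"ry": 0,"rz": 0,"grip": 0},
    {"dx": -0.001,"dy": -0.006,"dz": 0.118,"rx": 0,"ry": 0,"rz": 0,"grip": 0.3},
    {"dx": -0.001,"dy": -0.006,"dz": 0.118,"rx": 0,"ry": 0,"rz": 0,"grip": 0.6},
    {"dx": -0.001,"dy": -0.006,"dz": 0.118,"rx": 0,"ry": 0,"rz": 0,"grip": 1},
    {"dx": -0.001,"dy": -0.006,"dz": 0.118,"rx": 0,"ry": 0,"rz": 0,"grip": 1},
    {"dx": -0.001,"dy": -0.006,"dz": 0.118,"rx": 0,"ry": 0,"rz": 0,"grip": 1},
    {"dx": -0.001,"dy": -0.006,"dz": 0.118,"rx": 0,"ry": 0,"rz": 0,"grip": 1},
    {"dx": -0.001,"dy": -0.006,"dz": 0.118,"rx": 0,"ry": 0,"rz": 0,"grip": 1},
  ],
  squeeze=70,
)

```text
t: 18.63
eef_pos: [0.4782, -0.2134, 0.0917]
orientation: [[-0.196, 0.981, 0.001], [0.981, 0.196, -0.0], [-0.001, 0.001, -1.0]]
wrist_force: [-0.7, 0.6, 6.3]
gripper_width: 0.0125
grasp_force: 69.3
```

```bash
python3 -c "
from h import *
plan([.53,0,.28],91.2)"
```

```text
t 18.63 pos [ 0.4782 -0.2134  0.0917] yaw 101.3 F [-0.7  0.6  6.3] w 0.0125 g 69.3 | d [ 0.796  0.371 -0.754] r [0.001 0.001 0.225]
```

Emit:
jog_arm(
  increments=[
    {"dx": 0,"dy": 0,"dz": -0.08,"rx": 0,"ry": 0,"rz": 0,"grip": 1},
    {"dx": 0,"dy": 0,"dz": -0.18,"rx": 0,"ry": 0,"rz": 0,"grip": 1},
    {"dx": 0,"dy": 0.01,"dz": -0.3,"rx": 0,"ry": 0,"rz": 0,"grip": 1},
    {"dx": 0.06,"dy": 0.03,"dz": -0.43,"rx": 0,"ry": 0,"rz": 0.03,"grip": 1},
    {"dx": 0.16,"dy": 0.07,"dz": -0.54,"rx": 0,"ry": 0,"rz": 0.06,"grip": 1},
    {"dx": 0.28,"dy": 0.13,"dz": -0.63,"rx": 0,"ry": 0,"rz": 0.1,"grip": 1},
    {"dx": 0.41,"dy": 0.2,"dz": -0.7,"rx": 0,"ry": 0,"rz": 0.14,"grip": 1},
    {"dx": 0.55,"dy": 0.26,"dz": -0.75,"rx": 0,"ry": 0,"rz": 0.18,"grip": 1},
    {"dx": 0.69,"dy": 0.32,"dz": -0.75,"rx": 0,"ry": 0,"rz": 0.225,"grip": 1},
    {"dx": 0.8,"dy": 0.37,"dz": -0.75,"rx": 0,"ry": 0,"rz": 0.225,"grip": 1},
  ],
)

```text
t: 19.47
eef_pos: [0.5298, 0.0039, 0.28]
orientation: [[-0.02, 1.0, 0.002], [1.0, 0.02, 0.001], [0.001, 0.002, -1.0]]
wrist_force: [-0.1, 0.4, -0.2]
gripper_width: 0.0127
grasp_force: 68.3
```

```bash
python3 -c "
from h import *
plan([.5664,.2045,.25],91.2)"
```

```text
t 19.47 pos [0.5298 0.0039 0.28  ] yaw 91.1 F [-0.1  0.4 -0.2] w 0.0127 g 68.3 | d [0.799 0.162 0.121] r [ 0.003 -0.001 -0.001]
```

Emit:
jog_arm(
  increments=[
    {"dx": 0.12,"dy": 0.03,"dz": 0.01,"rx": 0,"ry": 0,"rz": 0,"grip": 1},
    {"dx": 0.27,"dy": 0.06,"dz": 0.03,"rx": 0,"ry": 0,"rz": 0,"grip": 1},
    {"dx": 0.42,"dy": 0.09,"dz": 0.05,"rx": 0,"ry": 0,"rz": 0,"grip": 1},
    {"dx": 0.57,"dy": 0.12,"dz": 0.07,"rx": 0,"ry": 0,"rz": 0,"grip": 1},
    {"dx": 0.7,"dy": 0.145,"dz": 0.1,"rx": 0,"ry": 0,"rz": 0,"grip": 1},
    {"dx": 0.78,"dy": 0.16,"dz": 0.12,"rx": 0,"ry": 0,"rz": 0,"grip": 1},
    {"dx": 0.795,"dy": 0.16,"dz": 0.12,"rx": 0,"ry": 0,"rz": 0,"grip": 1},
    {"dx": 0.795,"dy": 0.16,"dz": 0.12,"rx": 0,"ry": 0,"rz": 0,"grip": 1},
    {"dx": 0.795,"dy": 0.16,"dz": 0.12,"rx": 0,"ry": 0,"rz": 0,"grip": 1},
    {"dx": 0.795,"dy": 0.16,"dz": 0.12,"rx": 0,"ry": 0,"rz": 0,"grip": 1},
  ],
)

```text
t: 20.3
eef_pos: [0.5653, 0.1987, 0.2487]
orientation: [[-0.019, 1.0, -0.0], [1.0, 0.019, -0.001], [-0.001, -0.0, -1.0]]
wrist_force: [0.5, 0.2, -0.9]
gripper_width: 0.0126
grasp_force: 68.3
```

```bash
python3 -c "
from h import *
plan([.5664,.2045,.16],91.2)
im,d,K,E=grab('wrist','w5.png');P=cloud(d,K,E)
i=im.astype(int);Q=P.copy();Q[~((i.min(-1)>90)&(i.max(-1)-i.min(-1)<40))]=0
rects(Q,(.1,.21),(.45,.68,.1,.32),150)
im,d,K,E=grab('side','s5.png');P=cloud(d,K,E)
i=im.astype(int);Q=P.copy();Q[~((i.min(-1)>90)&(i.max(-1)-i.min(-1)<40))]=0
print('side');rects(Q,(.1,.21),(.45,.68,.1,.32),40)
"; python3 -c "
import cv2;a=cv2.imread('pics/w5.png');b=cv2.imread('pics/s5.png')[180:372,100:356];cv2.imwrite('pics/c5.png',cv2.hconcat([cv2.resize(a,(400,300)),cv2.resize(b,(400,300))]))"
```

```text
t 20.3 pos [0.5653 0.1987 0.2487] yaw 91.1 F [ 0.5  0.2 -0.9] w 0.0126 g 68.3 | d [0.023 0.005 0.355] r [-0.     0.001 -0.002]
n 961 c [538.6 197.3] s [38.1 11. ] a 89.7 z [172.3 173.2 174.2] px 209 238 u 200 220 v 211 275
n 1016 c [590.5 197.4] s [13.6 37. ] a 1.0 z [172.2 173.2 174.2] px 310 237 u 297 321 v 213 275
n 3162 c [567.2 177.3] s [77.8 24.7] a 88.4 z [173.2 201.  202.1] px 260 287 u 239 281 v 233 335
side
n 420 c [546.3 173.1] s [29.7 81.1] a 2.7 z [171.5 173.4 175. ] px 227 218 u 213 244 v 204 235
n 45 c [563.4 206.3] s [13.4 17.9] a 0.2 z [199.7 201.  202.6] px 203 214 u 200 207 v 210 219
```

View pics/c5.png

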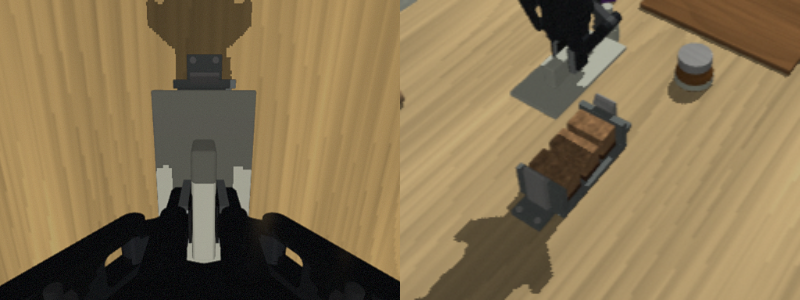

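In the left crop the cover sits level in the grip, and in the right crop the row is intact below. I'll measure the plate by height only, without the colour mask.

```bash
python3 -c "
from h import *
im,d,K,E=grab('wrist');P=cloud(d,K,E)
rects(P,(.169,.177),(.45,.68,.05,.32),400)
m=(P[...,2]>.169)&(P[...,2]<.177)&(abs(P[...,0]-.566)<.05)&(P[...,1]>.2)
Q=P[m]*1000;far=np.percentile(Q[:,1],99.5);print('far edge y',far,'x edges',np.percentile(Q[:,0],[.5,99.5]))
for lo,hi in((215,225),(240,250)):
  q=Q[(Q[:,1]>lo)&(Q[:,1]<hi)];print(lo,np.percentile(q[:,0],[1,99]),q[:,2].mean())
plan([.5664,.2045,.16],91.2)"
```

```text
n 14544 c [565.1 221.2] s [64.3 86.3] a 1.0 z [172.3 173.4 174.4] px 260 174 u 194 327 v 115 276
far edge y 264.3884150021769 x edges [533.33217365 596.52403651]
215 [533.77394516 596.4263996 ] 173.37918629526226
240 [533.52895499 595.80435488] 173.37792915611243
t 20.45 pos [0.5655 0.1991 0.2489] yaw 91.1 F [ 0.3 -0.6 -0.7] w 0.0128 g 68.3 | d [0.022 0.004 0.356] r [ 0.     0.001 -0.002]
```

Emit:
jog_arm(
  increments=[
    {"dx": 0.026,"dy": 0.004,"dz": 0.06,"rx": 0,"ry": 0,"rz": -0.002,"grip": 1},
    {"dx": 0.026,"dy": 0.004,"dz": 0.14,"rx": 0,"ry": 0,"rz": -0.002,"grip": 1},
    {"dx": 0.026,"dy": 0.004,"dz": 0.22,"rx": 0,"ry": 0,"rz": -0.002,"grip": 1},
    {"dx": 0.026,"dy": 0.004,"dz": 0.3,"rx": 0,"ry": 0,"rz": -0.002,"grip": 1},
    {"dx": 0.026,"dy": 0.004,"dz": 0.35,"rx": 0,"ry": 0,"rz": -0.002,"grip": 1},
    {"dx": 0.026,"dy": 0.004,"dz": 0.37,"rx": 0,"ry": 0,"rz": -0.002,"grip": 1},
    {"dx": 0.026,"dy": 0.004,"dz": 0.37,"rx": 0,"ry": 0,"rz": -0.002,"grip": 1},
    {"dx": 0.026,"dy": 0.004,"dz": 0.37,"rx": 0,"ry": 0,"rz": -0.002,"grip": 1},
    {"dx": 0.026,"dy": 0.004,"dz": 0.37,"rx": 0,"ry": 0,"rz": -0.002,"grip": 1},
    {"dx": 0.026,"dy": 0.004,"dz": 0.37,"rx": 0,"ry": 0,"rz": -0.002,"grip": 1},
  ],
)

```text
t: 21.28
eef_pos: [0.5666, 0.2072, 0.1572]
orientation: [[-0.022, 1.0, 0.002], [1.0, 0.022, 0.001], [0.001, 0.002, -1.0]]
wrist_force: [1.4, 0.2, -1.5]
gripper_width: 0.0128
grasp_force: 68.3
```

```bash
python3 -c "
from h import *
plan([.5665,.2056,.1294],91.2)"
```

```text
t 21.28 pos [0.5666 0.2072 0.1572] yaw 91.3 F [ 1.4  0.2 -1.5] w 0.0128 g 68.3 | d [-0.006 -0.001  0.111] r [ 0.002 -0.001  0.002]
```

Emit:
jog_arm(
  increments=[
    {"dx": -0.006,"dy": -0.001,"dz": 0.01,"rx": 0,"ry": 0,"rz": 0,"grip": 1},
    {"dx": -0.006,"dy": -0.001,"dz": 0.02,"rx": 0,"ry": 0,"rz": 0,"grip": 1},
    {"dx": -0.006,"dy": -0.001,"dz": 0.03,"rx": 0,"ry": 0,"rz": 0,"grip": 1},
    {"dx": -0.006,"dy": -0.001,"dz": 0.04,"rx": 0,"ry": 0,"rz": 0,"grip": 1},
    {"dx": -0.006,"dy": -0.001,"dz": 0.046,"rx": 0,"ry": 0,"rz": 0,"grip": 1},
    {"dx": -0.006,"dy": -0.001,"dz": 0.052,"rx": 0,"ry": 0,"rz": 0,"grip": 1},
    {"dx": -0.006,"dy": -0.001,"dz": 0.058,"rx": 0,"ry": 0,"rz": 0,"grip": 1},
    {"dx": -0.006,"dy": -0.001,"dz": 0.064,"rx": 0,"ry": 0,"rz": 0,"grip": 1},
    {"dx": -0.006,"dy": -0.001,"dz": 0.07,"rx": 0,"ry": 0,"rz": 0,"grip": 1},
    {"dx": -0.006,"dy": -0.001,"dz": 0.07,"rx": 0,"ry": 0,"rz": 0,"grip": 1},
  ],
  squeeze=90,
)

```text
t: 22.12
eef_pos: [0.5666, 0.2058, 0.1393]
orientation: [[-0.022, 1.0, 0.002], [1.0, 0.022, 0.0], [0.0, 0.002, -1.0]]
wrist_force: [0.8, -1.2, 6.9]
gripper_width: 0.0122
grasp_force: 93.5
```

```bash
python3 -c "
from h import *
plan([.5665,.2056,.1294],91.2)"
```

```text
t 22.12 pos [0.5666 0.2058 0.1393] yaw 91.3 F [ 0.8 -1.2  6.9] w 0.0122 g 93.5 | d [-0.001 -0.001  0.04 ] r [ 0.002 -0.001  0.002]
```

Contact with the catches shows 6.9 N at underside about 58 mm. I'll continue down to the walls.

Emit:
jog_arm(
  increments=[
    {"dx": -0.001,"dy": 0,"dz": 0.006,"rx": 0,"ry": 0,"rz": 0,"grip": 1},
    {"dx": -0.001,"dy": 0,"dz": 0.012,"rx": 0,"ry": 0,"rz": 0,"grip": 1},
    {"dx": -0.001,"dy": 0,"dz": 0.018,"rx": 0,"ry": 0,"rz": 0,"grip": 1},
    {"dx": -0.001,"dy": 0,"dz": 0.024,"rx": 0,"ry": 0,"rz": 0,"grip": 1},
    {"dx": -0.001,"dy": 0,"dz": 0.03,"rx": 0,"ry": 0,"rz": 0,"grip": 1},
    {"dx": -0.001,"dy": 0,"dz": 0.036,"rx": 0,"ry": 0,"rz": 0,"grip": 1},
    {"dx": -0.001,"dy": 0,"dz": 0.04,"rx": 0,"ry": 0,"rz": 0,"grip": 1},
    {"dx": -0.001,"dy": 0,"dz": 0.042,"rx": 0,"ry": 0,"rz": 0,"grip": 1},
    {"dx": -0.001,"dy": 0,"dz": 0.042,"rx": 0,"ry": 0,"rz": 0,"grip": 1},
    {"dx": -0.001,"dy": 0,"dz": 0.042,"rx": 0,"ry": 0,"rz": 0,"grip": 1},
  ],
)

```text
t: 22.95
eef_pos: [0.5658, 0.2054, 0.1297]
orientation: [[-0.023, 1.0, 0.001], [1.0, 0.023, -0.0], [-0.0, 0.001, -1.0]]
wrist_force: [-4.6, -2.1, 24.4]
gripper_width: 0.012
grasp_force: 95.7
```

```bash
python3 -c "
from h import *
plan([.5665,.2056,.1294],91.2)"
```

```text
t 22.95 pos [0.5658 0.2054 0.1297] yaw 91.3 F [-4.6 -2.1 24.4] w 0.012 g 95.7 | d [0.001 0.003 0.001] r [0.001 0.    0.002]
```

It has landed at home height, with 24 N. I'll ease off to about 10 N and correct the small side force.

Emit:
jog_arm(
  increments=[
    {"dx": 0,"dy": 0.001,"dz": -0.001,"rx": 0,"ry": 0,"rz": 0,"grip": 1},
    {"dx": 0,"dy": 0.001,"dz": -0.002,"rx": 0,"ry": 0,"rz": 0,"grip": 1},
    {"dx": 0,"dy": 0.001,"dz": -0.002,"rx": 0,"ry": 0,"rz": 0,"grip": 1},
    {"dx": 0,"dy": 0.001,"dz": -0.002,"rx": 0,"ry": 0,"rz": 0,"grip": 1},
    {"dx": 0,"dy": 0.001,"dz": -0.002,"rx": 0,"ry": 0,"rz": 0,"grip": 1},
    {"dx": 0,"dy": 0.001,"dz": -0.002,"rx": 0,"ry": 0,"rz": 0,"grip": 1},
    {"dx": 0,"dy": 0.001,"dz": -0.002,"rx": 0,"ry": 0,"rz": 0,"grip": 1},
    {"dx": 0,"dy": 0.001,"dz": -0.002,"rx": 0,"ry": 0,"rz": 0,"grip": 1},
    {"dx": 0,"dy": 0.001,"dz": -0.002,"rx": 0,"ry": 0,"rz": 0,"grip": 1},
    {"dx": 0,"dy": 0.001,"dz": -0.002,"rx": 0,"ry": 0,"rz": 0,"grip": 1},
  ],
)

```text
t: 23.78
eef_pos: [0.5658, 0.2053, 0.1297]
orientation: [[-0.023, 1.0, 0.0], [1.0, 0.023, -0.0], [-0.0, 0.0, -1.0]]
wrist_force: [-4.7, -2.3, 19.5]
gripper_width: 0.0121
grasp_force: 95.0
```

```bash
python3 -c "
from h import *
plan([.5665,.2056,.1294],91.2)
im,d,K,E=grab('wrist','w6.png');P=cloud(d,K,E)
print('plate');rects(P,(.051,.0575),(.52,.62,.05,.275),300);print('catch');rects(P,(.0595,.075),(.54,.59,.255,.3),30)
im,d,K,E=grab('side','s6.png');P=cloud(d,K,E)
print('side plate');rects(P,(.050,.0575),(.50,.63,.1,.3),60);print('catch');rects(P,(.0595,.075),(.54,.59,.255,.3),20);rects(P,(.0595,.075),(.54,.59,.12,.15),10)
plan([.5665,.2056,.1294],91.2)
"; python3 -c "
import cv2;a=cv2.imread('pics/w6.png');b=cv2.imread('pics/s6.png')[225:345,150:310];cv2.imwrite('pics/c6.png',cv2.hconcat([cv2.resize(a,(400,300)),cv2.resize(b,(400,300))]))"
```

```text
t 23.78 pos [0.5658 0.2053 0.1297] yaw 91.3 F [-4.7 -2.3 19.5] w 0.0121 g 95.0 | d [0.001 0.003 0.001] r [0.    0.001 0.002]
plate
n 13952 c [565.4 227.9] s [64.3 86.2] a 1.3 z [53.2 54.2 55.3] px 260 177 u 194 327 v 115 276
n 349 c [567.2 153.8] s [24.1 17.9] a 0.7 z [53.4 54.2 55. ] px 261 324 u 240 281 v 311 335
catch
n 1583 c [564.7 272.8] s [30.2 10.4] a 1.3 z [60.4 65.6 68.3] px 261 109 u 226 296 v 99 123
side plate
n 1100 c [564.2 206.8] s [ 66.  142.4] a 0.7 z [51.9 54.3 56.3] px 206 278 u 175 242 v 250 303
catch
n 82 c [563.2 272.6] s [29.7 10.8] a 2.5 z [60.2 64.8 68.3] px 185 291 u 179 194 v 286 297
t 23.88 pos [0.5658 0.2054 0.1297] yaw 91.3 F [-3.7 -2.6 19.1] w 0.0122 g 95.0 | d [0.001 0.003 0.001] r [0.    0.    0.002]
```

View pics/c6.png

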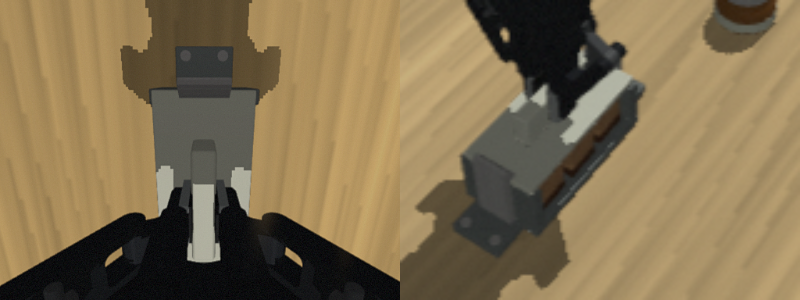

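The cover is home: the plate top is at 54.2 mm at both ends, and the +y catch is back at its rest position over it (left crop, (205,85)). I'll ease off to about 11 N and check the -y catch.

Emit:
jog_arm(
  increments=[
    {"dx": 0,"dy": 0.001,"dz": -0.001,"rx": 0,"ry": 0,"rz": 0,"grip": 1},
    {"dx": 0,"dy": 0.002,"dz": -0.002,"rx": 0,"ry": 0,"rz": 0,"grip": 1},
    {"dx": 0,"dy": 0.002,"dz": -0.003,"rx": 0,"ry": 0,"rz": 0,"grip": 1},
    {"dx": 0,"dy": 0.002,"dz": -0.003,"rx": 0,"ry": 0,"rz": 0,"grip": 1},
    {"dx": 0,"dy": 0.002,"dz": -0.003,"rx": 0,"ry": 0,"rz": 0,"grip": 1},
    {"dx": 0,"dy": 0.002,"dz": -0.003,"rx": 0,"ry": 0,"rz": 0,"grip": 1},
    {"dx": 0,"dy": 0.002,"dz": -0.003,"rx": 0,"ry": 0,"rz": 0,"grip": 1},
    {"dx": 0,"dy": 0.002,"dz": -0.003,"rx": 0,"ry": 0,"rz": 0,"grip": 1},
    {"dx": 0,"dy": 0.002,"dz": -0.003,"rx": 0,"ry": 0,"rz": 0,"grip": 1},
    {"dx": 0,"dy": 0.002,"dz": -0.003,"rx": 0,"ry": 0,"rz": 0,"grip": 1},
  ],
)

```text
t: 24.72
eef_pos: [0.5659, 0.2054, 0.1297]
orientation: [[-0.023, 1.0, -0.001], [1.0, 0.023, -0.001], [-0.0, -0.001, -1.0]]
wrist_force: [-4.0, -1.3, 11.9]
gripper_width: 0.0122
grasp_force: 94.0
```

```bash
python3 -c "
from h import *
plan([.5665,.2056,.1294],91.2)
for n in('scene','side'):
  im,d,K,E=grab(n,n+'7.png');P=cloud(d,K,E)
  print(n);rects(P,(.0585,.075),(.54,.59,.12,.16),8);rects(P,(.0585,.075),(.54,.59,.255,.3),8)
plan([.5665,.2056,.1294],91.2)"
```

```text
t 24.72 pos [0.5659 0.2054 0.1297] yaw 91.3 F [-4.  -1.3 11.9] w 0.0122 g 94.0 | d [0.001 0.003 0.001] r [-0.001  0.001  0.002]
scene
n 49 c [569.7 139.1] s [32.2 10.5] a 0.8 z [59.5 63.4 67.3] px 336 186 u 334 339 v 180 192
n 61 c [566.6 274.1] s [10.4 31.6] a 88.1 z [59.2 63.4 67.7] px 395 186 u 393 399 v 180 192
side
n 90 c [563.5 273.5] s [32.8 10.6] a 4.3 z [59.4 64.  68.8] px 186 292 u 179 194 v 286 297
t 24.82 pos [0.5659 0.2054 0.1297] yaw 91.3 F [-4.5 -2.1 12.1] w 0.0123 g 94.0 | d [0.001 0.003 0.001] r [-0.001  0.001  0.002]
```

```bash
python3 -c "
from plant import manip
print(manip.job_done())"
```

```text
the job is handed in; nothing more can be done
None
```

The three blocks stand square in the row and the cover is snapped home, with both catches measured back at rest. I handed the job in at about 25 s of the 72 s allowed, with the gripper still holding the cover and pressing it down at about 12 N; the hand-in returned no verdict.

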